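# Turn over a column's grip in the V-rest and load it into its holder

## Task

Draw the blue-capped steel column up out of its stand, lay it in the sloping V-rest with its foot down at the stop plate and let go of it, so that you can take it again from the side. Then push it, foot first, through both eyes of the holder, entering at the blue eye, until the cap is up against that eye, and let go. Leave the jar, the bottle and the loose lid where they are.

Things in the scene. Friction and masses are not known exactly. Their poses are not given: they have to be found in the camera images.
- column: The column: a straight steel tube of 12 mm diameter, 120 mm long, with a blue ridged cap (20 mm diameter, 36 mm long, solid) on its upper end; 156 mm in all, about 80 g, balanced near its middle. It starts upright in the stand, foot down. Origin: centre of its foot end; its z axis runs along it from foot to cap. The foot's edge is bevelled over the last 5 mm.
- column_foot (a point): Centre of the column's foot end face (the end without cap).
- column_mid (a point): Middle of the column's whole length, on its axis, 78 mm from the foot.
- column_cap (a point): Centre of the blue cap, on the column's axis, 138 mm from the foot; the cap reaches 18 mm to either side of it along the axis.
- stand: The stand: a fixed grey block 56 x 56 x 60 mm on an 84 mm square dark foot plate, with one upright bore of 16 mm diameter, 50 mm deep, in the middle of its top. Origin: centre of its underside.
- v_rest: The V-rest: a fixed aluminium 90 degree V groove, 90 mm long and 47 mm wide, that slopes at 45 degrees, on a dark base plate 80 x 150 x 8 mm. The groove runs in the body's y-z plane, its low end at -y, closed by a dark stop plate square to the groove, its open high end at +y; it opens to (0, -0.707, 0.707). Origin: centre of the base's underside, z up. With the column in it, the cap and the last 30 mm of tube stick out free beyond the high end.
- rest_stop (a point): Where the centre of the column's foot lies when it lies in the groove against the stop plate (45 mm above the table).
- rest_cap (a point): Where the centre of the cap then lies: 138 mm from rest_stop, up the slope along the groove.
- holder: The holder: a fixed dark base plate 64 x 116 x 10 mm with two upright aluminium posts that carry two eyes, 40 mm wide and 12 mm thick, bores of 17 mm diameter in line along the body's y axis, 75 mm above the table; the eyes' tops are at 93 mm. The entry eye at +y is blue, the other is plain. Origin: centre of the underside, z up.
- eye_in (a point): Centre of the bore in the outer (+y) face of the blue entry eye.
- eye_out (a point): Centre of the bore in the outer (-y) face of the plain eye, 80 mm from eye_in along the bores.
- sample_jar: Bystander: sample jar with a blue lid, 41 mm diameter, 53 mm high; origin at the centre of its underside.
- small_bottle: Bystander: small clear bottle with a blue cap, 56 mm diameter, 100 mm high; origin at the centre of its underside.
- loose_cap: Bystander: loose blue bottle lid lying on the table, 52 mm diameter, 25 mm high; origin at the centre of its underside.

How it is judged:
By the outcome, as a careful person would: the job done as asked, in the order asked, and still so for the second after the job is handed in, with the robot touching nothing.
It also fails if it takes over 58 s, if anything falls off the work surface, if the arm or the gripper's body presses on something with over 40 N, if the wrist force passes 120 N, or if a joint passes its speed limit or range.

## Robot

A 6-joint arm with a two-finger parallel gripper is mounted at the origin on a cart in front of the work surface, level with it; the furniture and walls round the work are solid. World frame = base frame: x ahead of the robot, y to its left, z up, the work surface at z = 0. Lengths are in m, angles in rad, forces in N, time in s.
With the tool pointing down it reaches from about 0.35 to 0.775 m from the base axis. Payload 5.5 kg.
Tool frame: the origin (TCP) lies midway between the tips of the shut fingers; the grasp point (between the pads) lies 19 mm behind it; z points along the fingers, y is the direction in which the jaws open and shut (so a half turn about z gives the same grasp; the last joint's range is limited). The gripper opens to 85 mm and grips with 20 to 120 N. Pads are 22 mm wide; open, the fingers measure 114 mm over their backs; the gripper's body (76 mm by 85 mm) begins 54 mm behind the grasp point. The pads swing forward as they close: fully open they stand 13 mm farther back than shut.
Start: joints at [-1.429, 0.313, 0.046, 1.304, 0, 1.431], TCP at [0.16, -0.552, 0.231] pointing down, gripper open.
Joint ranges: [-2.76, 2.76], [-0.86, 1.69], [-1.03, 1.26], [-2.2, 2.34], [-1.47, 1.5], [-3.14, 3.14]. Speed limits (rad/s): [2.57, 2.57, 3.14, 3.14, 3.14, 3.14].

## Interface

Orientations are given as a 3x3 rotation matrix whose columns are the frame's x, y, z axes.
In Python, from workcell import * gives the robot as it stands.
- The arm moves only by the shell command python3 -m pendant 'ROWS'. ROWS is JSON, a list that holds one entry, the list of rows, each a list of 5 numbers: the shift along the tool's x, y, z in mm, then the turn about the tool's z in degrees, then the opening in per cent of the stroke, from 0 (shut) to 100 (fully open). A call has 1 to 10 rows; each row is the pose to reach, as a shift and turn from the pose commanded when the call began, along the tool's axes at that moment; what a row does not reach only later rows make up. A row lasts 1/12 s, in which the tool goes at most 41.7 mm and 7.16 degrees, less where a joint would pass 70% of its speed; a pose out of reach is approached as far as the arm can. A call with a gripper value outside its range is refused whole. The fingers move at their own pace and stop on an object; the grip force is fixed at half the most. Time passes only in rows, so rows that repeat a pose let the fingers close. It gives the time, the measured TCP pose, the force and the opening at its end, in the units of the state.
- sense(): the state, without advancing time (a new reading comes with each control period).
- read_camera(name): name is "side" or "top"; returns the picture (420x560x3 uint8, red, green, blue); there is no depth.
- camera_info(name): a dict with "K" (3x3 intrinsics, pixels), "cam_to_world" (4x4, takes a point from camera to world coordinates). Camera axes: x right, y down, z forward; pixel columns grow to the right and rows downward; lengths in m; the calibration is good to about 2 mm. A picture is of the moment at which its call begins. camera_info takes no time and is no camera call.
- finish_job(): hands the job in, once; it reports no verdict.
The state is a dict: "time_s": time; "joint_pos": joint angles; "joint_velocities": joint speeds; "joint_efforts": joint torques, N m; "position": TCP position; "tool_rot": TCP orientation; "ft_force": force on the tool from outside, world axes, zero at the start; "torque": the same for the moment, N m; "gripper_width": finger opening in m.
Only numpy, scipy, OpenCV 4.12 (cv2) and the standard library are available. Lean on these libraries where they do the work, as an engineer would, in place of code of your own. Each camera call takes 0.05 s, during which the arm holds its last target.

## Working session

There is one attempt and no reset: what is moved stays moved. The work goes in short steps, Python scripts to look and compute and a shell command to move; the robot and the scene stay as the last step left them, time stands still between calls to the robot, and variables do not carry over. Pictures are saved under pics/ and viewed, and the job is handed in when it is done.

```bash
ls; mkdir -p pics
python3 - <<'E'
from workcell import *
import cv2
for n in("side","top"):
    im=read_camera(n); cv2.imwrite(f"pics/{n}0.png",im[:,:,::-1]); i=camera_info(n); print(n,i["K"],i["cam_to_world"])
print(sense())
E
```

```text
pics
side [[503.46446647   0.         288.99487098]
 [  0.         503.46446647 215.96542599]
 [  0.           0.           1.        ]] [[-0.82290151 -0.25485592  0.50782041 -0.11908962]
 [-0.5681434   0.3583926  -0.74078865  0.90761784]
 [ 0.0067953  -0.89811091 -0.43971652  0.66962328]
 [ 0.          0.          0.          1.        ]]
top [[403.51055698   0.         280.17832593]
 [  0.         403.51055698 213.51894169]
 [  0.           0.           1.        ]] [[-0.02225778 -0.99776723  0.06296947  0.44575006]
 [-0.99957921  0.02103786 -0.01997046  0.01678294]
 [ 0.01860112 -0.06338747 -0.99781563  1.1397629 ]
 [ 0.          0.          0.          1.        ]]
{'time_s': 0.1, 'joint_pos': array([-1.42862691e+00,  3.13933244e-01,  4.50839828e-02,  1.30365591e+00,
        1.73367851e-05,  1.43119655e+00]), 'joint_velocities': array([ 0.00109483, -0.00204636,  0.00269735,  0.00042508, -0.00113913,
        0.00185888]), 'joint_efforts': array([ 2.36285588e-03, -4.81723523e+01,  2.99244761e+01,  1.26744094e-02,
       -7.66601784e-05, -1.24289008e-05]), 'position': array([ 0.15980874, -0.55184326,  0.23049005]), 'tool_rot': array([[ 9.60565039e-01,  2.78055309e-01, -2.24966312e-04],
       [ 2.78055283e-01, -9.60563579e-01,  1.69406267e-03],
       [ 2.54948673e-04, -1.68981045e-03, -9.99998540e-01]]), 'ft_force': array([0.75754054, 0.553998  , 0.5375356 ]), 'torque': array([-0.00184402, -0.00477209,  0.04213669]), 'gripper_width': 0.08541906523409458}
```

View pics/side0.png

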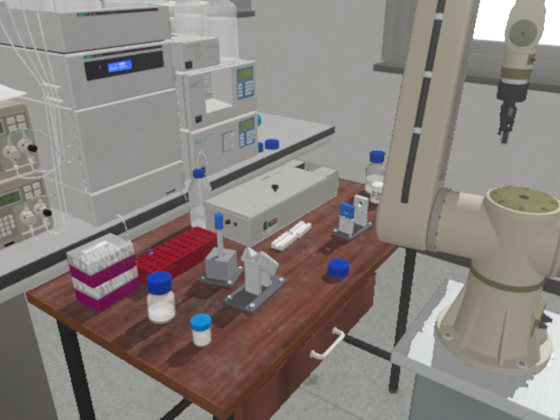

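View pics/top0.png

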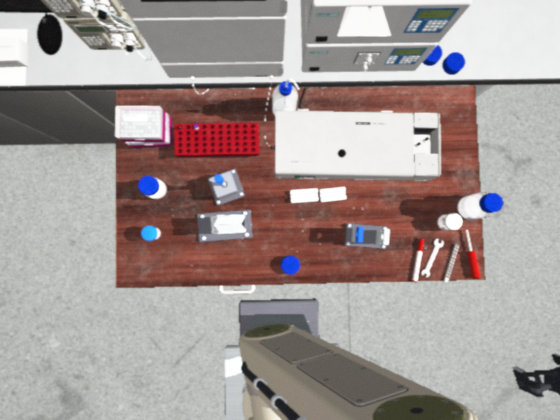

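Both views show the column in its stand (top about (222,182), side about (219,225)). The V-rest is at top (225,225) and the holder at top (368,235). I'll zoom in on these.

Run:
```python
import cv2,numpy as np
t=cv2.imread("pics/top0.png");s=cv2.imread("pics/side0.png")
c=lambda im,x,y,w,h,f:cv2.resize(im[y:y+h,x:x+w],None,fx=f,fy=f,interpolation=cv2.INTER_CUBIC)
cv2.imwrite("pics/zt1.png",c(t,185,160,80,90,6.5))
cv2.imwrite("pics/zt2.png",c(t,335,210,70,50,8))
cv2.imwrite("pics/zs1.png",c(s,190,200,110,115,5))
cv2.imwrite("pics/zs2.png",c(s,320,185,70,65,8))
```

```text
(no output)
```

View pics/zt1.png

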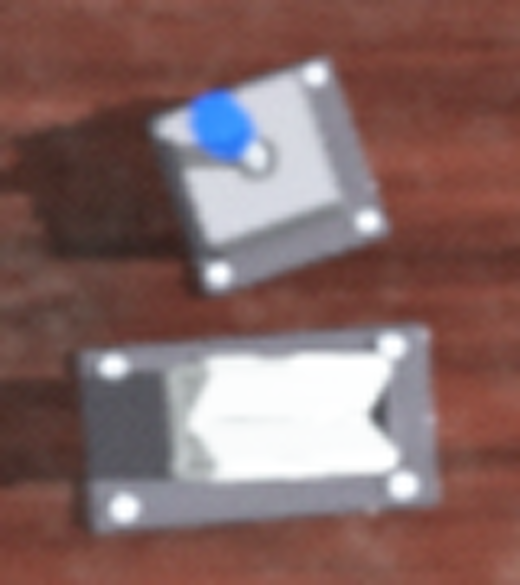

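View pics/zt2.png

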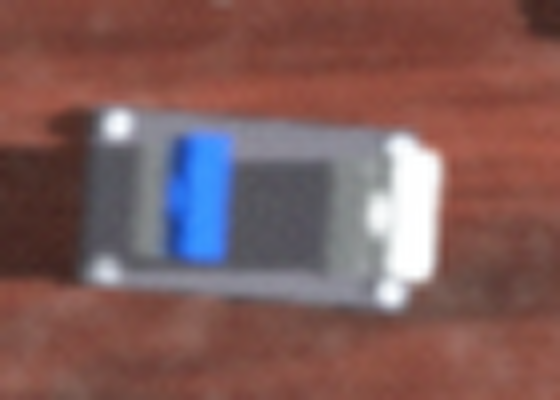

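View pics/zs1.png

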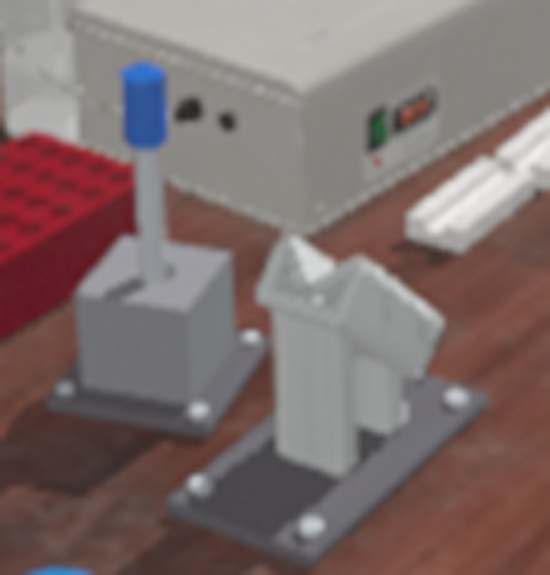

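View pics/zs2.png

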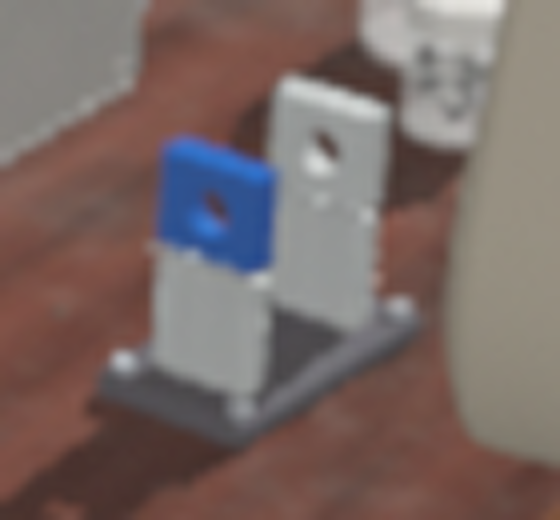

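```bash
cat > h.py <<'E'
import cv2,numpy as np
from workcell import *
def ray(cam,uv):
    i=camera_info(cam);T=np.array(i["cam_to_world"]);K=np.array(i["K"])
    d=T[:3,:3]@np.linalg.solve(K,[uv[0],uv[1],1.]);return T[:3,3],d/np.linalg.norm(d)
def onz(cam,uv,z):
    o,d=ray(cam,uv);return o+d*(z-o[2])/d[2]
def tri(a,b): # a top uv, b side uv
    o,d=ray("top",a);p,e=ray("side",b)
    A=np.stack([d,-e],1);s=np.linalg.lstsq(A,p-o,rcond=None)[0]
    x,y=o+d*s[0],p+e*s[1];return (x+y)/2,np.linalg.norm(x-y)*1000
def proj(cam,X):
    i=camera_info(cam);T=np.linalg.inv(np.array(i["cam_to_world"]));q=np.array(i["K"])@(T[:3,:3]@np.array(X)+T[:3,3]);return q[:2]/q[2]
def blob(im,uv,r=3):
    g=im.astype(float).min(2);u,v=int(round(uv[0])),int(round(uv[1]))
    for _ in range(3):
        w=g[v-r:v+r+1,u-r:u+r+1];w=np.clip(w-np.median(w)-15,0,None)
        yy,xx=np.mgrid[v-r:v+r+1,u-r:u+r+1];c=np.array([(w*xx).sum(),(w*yy).sum()])/w.sum()
        u,v=int(round(c[0])),int(round(c[1]))
    return c
def blue(im):
    h=cv2.cvtColor(im,cv2.COLOR_BGR2HSV);return cv2.inRange(h,(100,120,60),(125,255,255))
np.set_printoptions(precision=4,suppress=True)
E
python3 - <<'E'
from h import *
t=cv2.imread("pics/top0.png");s=cv2.imread("pics/side0.png")
z=lambda x,y,f,ox,oy:((x+.5)/f-.5+ox,(y+.5)/f-.5+oy)
for nm,pt,ps,h in (("V",[z(*p,6.5,185,160) for p in((113,367),(124,508),(392,346),(403,485))],[z(*p,5,190,200) for p in((200,485),(312,525),(457,398))],.0105),
 ("H",[z(*p,8,335,210) for p in((118,125),(105,268),(400,145),(391,292))],[z(*p,8,320,185) for p in((124,362),(242,408),(400,308))],.0125),
 ("S",[z(*p,6.5,185,160) for p in((218,274),(368,221),(315,75))],[z(*p,5,190,200) for p in((65,388),(199,410),(251,338))],.0105)):
    print(nm)
    for cam,im,pp in(("top",t,pt),("side",s,ps)):
        for p in pp:
            b=blob(im,p); print(cam,np.round(p,2),b,onz(cam,b,h)[:2],onz(cam,p,h)[:2])
for n,im in(("top",t),("side",s)):
    k,l,st,c=cv2.connectedComponentsWithStats(blue(im))
    for i in range(1,k):
        if st[i,4]>15 : print(n,st[i],c[i])
E
```

```text
V
top [201.96 216.04] [202.007  215.7517] [0.5154 0.2127] [0.5146 0.2128]
top [203.65 237.73] [203.7179 237.6769] [0.4541 0.2086] [0.454  0.2087]
top [244.88 212.81] [241.1034 216.4483] [0.5111 0.1037] [0.5211 0.093 ]
top [246.58 234.19] [245.4606 232.6418] [0.4656 0.0923] [0.4612 0.0893]
side [229.6 296.6] [229.0308 296.1033] [0.5195 0.2117] [0.5172 0.2124]
side [252.  304.6] [251.9195 304.5699] [0.4577 0.2071] [0.4575 0.2071]
side [281.  279.2] [280.8383 278.8363] [0.4652 0.0875] [0.464  0.0885]
H
top [349.31 225.19] [349.4323 225.1545] [ 0.4801 -0.1992] [ 0.48   -0.1989]
top [347.69 243.06] [348.1244 243.6267] [ 0.4286 -0.1938] [ 0.4302 -0.1926]h.py:18: RuntimeWarning: invalid value encountered in divide
  yy,xx=np.mgrid[v-r:v+r+1,u-r:u+r+1];c=np.array([(w*xx).sum(),(w*yy).sum()])/w.sum()
Traceback (most recent call last):
  File "h.py", line 19, in blob
    u,v=int(round(c[0])),int(round(c[1]))
            ~~~~~^^^^^^
ValueError: cannot convert float NaN to integer
```

Run:
```python
from h import *
t=cv2.imread("pics/top0.png");s=cv2.imread("pics/side0.png")
z=lambda x,y,f,ox,oy:((x+.5)/f-.5+ox,(y+.5)/f-.5+oy)
for nm,pt,ps,h in (
 ("H",[z(*p,8,335,210) for p in((118,125),(105,268),(400,145),(391,292))],[z(*p,8,320,185) for p in((124,362),(242,408),(400,308))],.0125),
 ("S",[z(*p,6.5,185,160) for p in((218,274),(368,221),(315,75))],[z(*p,5,190,200) for p in((65,388),(199,410),(251,338))],.0105)):
    for cam,pp in(("top",pt),("side",ps)):
        for p in pp: print(nm,cam,np.round(p,2),onz(cam,p,h)[:2])
for n,im in(("top",t),("side",s)):
    k,l,st,c=cv2.connectedComponentsWithStats(blue(im))
    for i in range(1,k):
        if st[i,4]>15 and 150<st[i,1]<270 : print(n,st[i],c[i])
# cap: top-face centre zoom
print("cap top", tri(z(218,118,6.5,185,160), z(142,71,5,190,200)))
print("cap top onz", onz("top",z(218,118,6.5,185,160),.166), onz("side",z(142,71,5,190,200),.166))
print("bore top", onz("top",z(258,156,6.5,185,160),.06))
# blue eye corners: top zoom far/near top edge
```

```text
H top [349.31 225.19] [ 0.48   -0.1989]
H top [347.69 243.06] [ 0.4302 -0.1926]
H top [384.56 227.69] [ 0.4709 -0.2979]
H top [383.44 246.06] [ 0.4196 -0.2927]
H side [335.06 229.81] [ 0.4838 -0.2016]
H side [349.81 235.56] [ 0.4335 -0.1955]
H side [369.56 223.06] [ 0.4234 -0.2961]
S top [218.12 201.73] [0.5538 0.1673]
S top [241.19 193.58] [0.5754 0.1024]
S top [233.04 171.12] [0.6395 0.1243]
S side [202.6 277.2] [0.6214 0.1891]
S side [229.4 281.6] [0.5571 0.1667]
S side [239.8 267.2] [0.5779 0.1034]
top [214 174  10  11  74] [218.5811 178.8784]
top [138 176  21  19 323] [147.805  185.1362]
top [480 193  23  19 349] [491.1375 202.4126]
top [141 226  16  15 155] [147.3613 232.9548]
top [356 227   8  16 122] [359.5492 234.377 ]
top [281 256  19  19 287] [289.9512 264.6411]
side [370 151  15  12 156] [376.6603 156.3269]
side [193 168  12  10  94] [198.5213 172.7979]
side [340 203  14  16 172] [346.8081 210.1628]
side [215 213   8  16 121] [218.4215 220.6446]
side [328 259  21  19 351] [338.2564 267.9744]
cap top (array([0.5979, 0.1463, 0.1677]), np.float64(2.152939898230599))
cap top onz [0.5973 0.1459 0.166 ] [0.6015 0.1441 0.166 ]
bore top [0.5977 0.1436 0.06  ]
```

```bash
cat >> h.py <<'E'
def plan(x,y,z,phi_deg):
    s=sense();R=np.array(s["tool_rot"]);p=np.array(s["position"])
    sh=R.T@(np.array([x,y,z])-p)*1000
    phi=np.degrees(np.arctan2(R[1,0],R[0,0]))
    print("t",round(s["time_s"],2),"TCP",p,"phi",round(phi,2),"shift",np.round(sh,1),"turn",round(phi-phi_deg,2),"F",np.round(s["ft_force"],1),"w",round(s["gripper_width"]*1000,1))
E
python3 -c "
from h import *
plan(.598,.146,.235,93.27)"
```

```text
t 0.1 TCP [ 0.1598 -0.5518  0.2305] phi 16.14 shift [ 615.  -548.5   -3.4] turn -77.13 F [0.8 0.6 0.5] w 85.4
```

```bash
python3 -m pendant '[[[615,-548.5,-3.5,-77.1,100],[615,-548.5,-3.5,-77.1,100],[615,-548.5,-3.5,-77.1,100],[615,-548.5,-3.5,-77.1,100],[615,-548.5,-3.5,-77.1,100],[615,-548.5,-3.5,-77.1,100],[615,-548.5,-3.5,-77.1,100],[615,-548.5,-3.5,-77.1,100],[615,-548.5,-3.5,-77.1,100],[615,-548.5,-3.5,-77.1,100]]]'; python3 -c "
from h import *
plan(.598,.146,.235,93.27)"
```

```text
time_s: 0.93
position: [0.3818, -0.1975, 0.2329]
tool_rot: [[0.033, 0.999, -0.0], [0.999, -0.033, -0.0], [-0.0, -0.0, -1.0]]
ft_force: [0.5, -0.7, 0.8]
gripper_width: 0.0853
t 0.93 TCP [ 0.3818 -0.1975  0.2329] phi 88.09 shift [350.5 204.6  -2.1] turn -5.18 F [ 0.5 -0.7  0.8] w 85.3
```

```bash
python3 -m pendant '[[[350.5,204.6,-2,-5.2,100],[350.5,204.6,-2,-5.2,100],[350.5,204.6,-2,-5.2,100],[350.5,204.6,-2,-5.2,100],[350.5,204.6,-2,-5.2,100],[350.5,204.6,-2,-5.2,100],[350.5,204.6,-2,-5.2,100],[350.5,204.6,-2,-5.2,100],[350.5,204.6,-2,-5.2,100],[350.5,204.6,-2,-5.2,100]]]'
python3 - <<'E'
from h import *
for n in("side","top"):
    im=read_camera(n)[:,:,::-1]; cv2.imwrite(f"pics/{n}1.png",im)
plan(.598,.146,.129,93.27)
t=cv2.imread("pics/top1.png");s=cv2.imread("pics/side1.png")
a=cv2.resize(t[140:240,160:260],None,fx=5,fy=5,interpolation=2);b=cv2.resize(s[120:320,180:300],None,fx=2.5,fy=2.5,interpolation=2)
cv2.imwrite("pics/both1.png",np.hstack([a,b]))
E
```

```text
time_s: 1.77
position: [0.6005, 0.1459, 0.2342]
tool_rot: [[-0.053, 0.999, -0.0], [0.999, 0.053, 0.0], [0.0, -0.0, -1.0]]
ft_force: [0.3, 0.2, -0.5]
gripper_width: 0.0851
t 1.87 TCP [0.601  0.1468 0.2333] phi 93.25 shift [ -0.7  -3.  104.3] turn -0.02 F [ 0.5 -0.8 -0.8] w 85.4
```

View pics/both1.png

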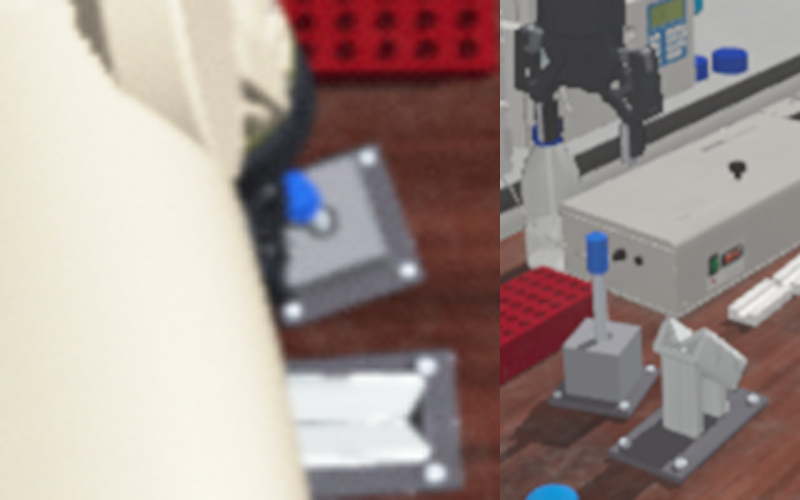

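```bash
python3 -m pendant '[[[-1,-3,50,0,100],[-1,-3,75,0,100],[-1,-3,95,0,100],[-1,-3,104,0,100],[-1,-3,104,0,50],[-1,-3,104,0,20],[-1,-3,104,0,10],[-1,-3,104,0,0],[-1,-3,104,0,0],[-1,-3,104,0,0]]]'
python3 - <<'E'
from h import *
im=read_camera("side")[:,:,::-1]; cv2.imwrite(f"pics/side2.png",cv2.resize(im[140:320,160:300],None,fx=4,fy=3.3))
plan(.598,.146,.231,93.27)
E
```

```text
time_s: 2.7
position: [0.5976, 0.1416, 0.1328]
tool_rot: [[-0.052, 0.999, 0.003], [0.999, 0.052, 0.0], [0.0, 0.003, -1.0]]
ft_force: [-0.4, 0.1, 4.0]
gripper_width: 0.0184
t 2.75 TCP [0.5976 0.1417 0.1327] phi 92.97 shift [  4.3   0.9 -98.3] turn -0.3 F [-0.7  0.1  5.6] w 18.3
```

View pics/side2.png

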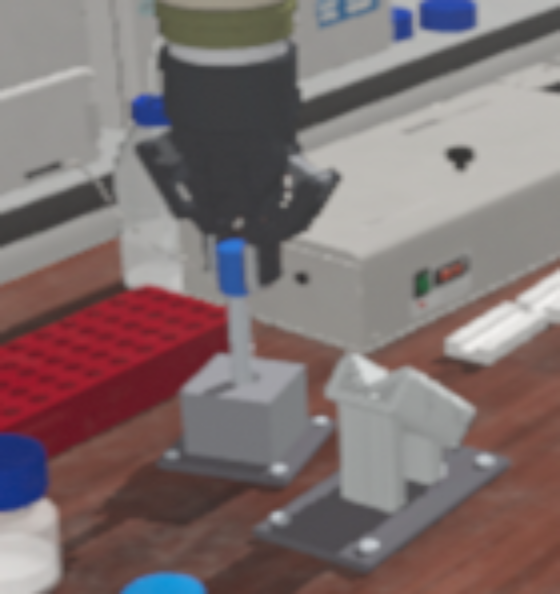

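```bash
python3 -m pendant '[[[0,0,0,0,0],[0,0,0,0,0]]]'
python3 - <<'E'
from h import *
im=read_camera("side")[:,:,::-1]; cv2.imwrite(f"pics/side3.png",cv2.resize(im[180:270,190:270],None,fx=7,fy=6.5,interpolation=2))
im=read_camera("top")[:,:,::-1]; cv2.imwrite(f"pics/top3.png",cv2.resize(im[140:240,180:280],None,fx=5,fy=5,interpolation=2))
plan(.598,.146,.231,93.27)
print(sense()["torque"],proj("side",[.598,.146,.166]),proj("side",[.5976,.1417,.1327]))
E
```

```text
time_s: 2.92
position: [0.5976, 0.1417, 0.1327]
tool_rot: [[-0.052, 0.999, 0.003], [0.999, 0.052, 0.0], [-0.0, 0.003, -1.0]]
ft_force: [0.3, 0.2, 6.5]
gripper_width: 0.0184
t 3.02 TCP [0.5976 0.1417 0.1327] phi 92.97 shift [  4.3   0.9 -98.3] turn -0.3 F [-1.2  1.   6.5] w 18.6
[-0.0569  0.1739 -0.0143] [218.5817 214.4753] [220.7427 226.7749]
```

View pics/side3.png

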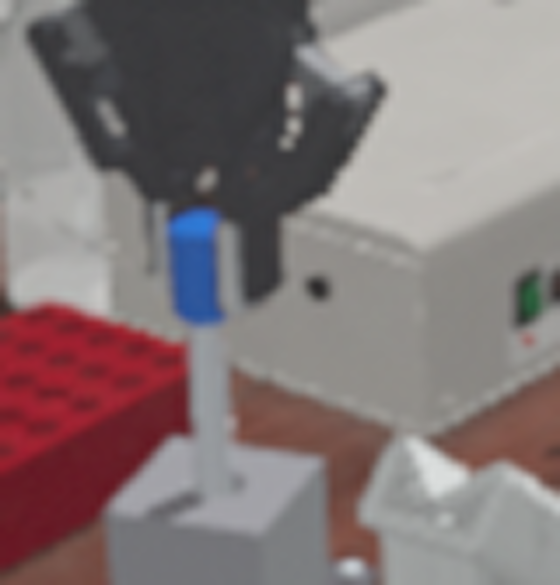

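View pics/top3.png

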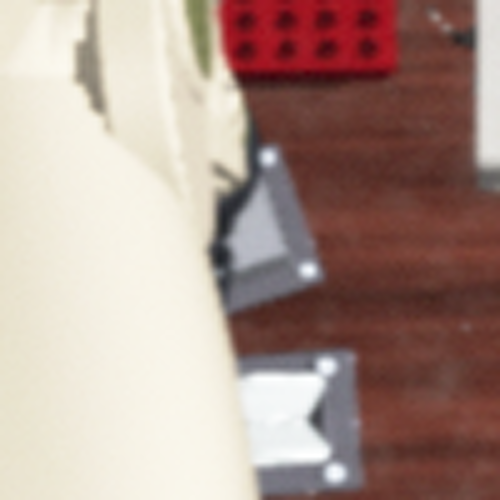

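Run:
```python
from h import *
t=cv2.imread("pics/top0.png");s=cv2.imread("pics/side0.png")
c=lambda im,x,y,w,h,f:cv2.resize(im[y:y+h,x:x+w],None,fx=f,fy=f,interpolation=cv2.INTER_CUBIC)
a=c(t,205,205,46,42,12)
a=np.clip((a.astype(float)-130)*2,0,255).astype(np.uint8)
b=c(s,235,240,50,50,10)
cv2.imwrite("pics/zv.png",a);cv2.imwrite("pics/zvs.png",b)
```

```text
(no output)
```

View pics/zv.png

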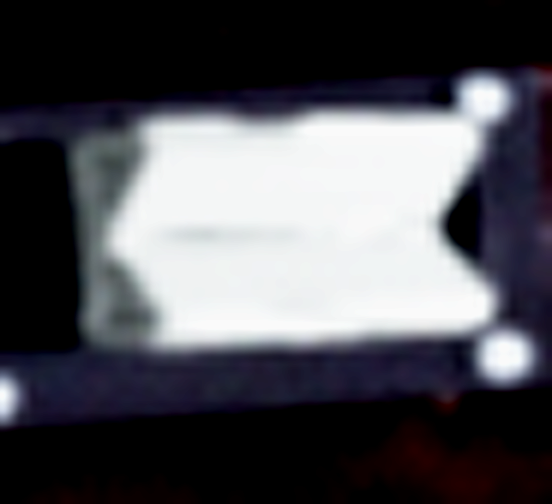

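View pics/zvs.png

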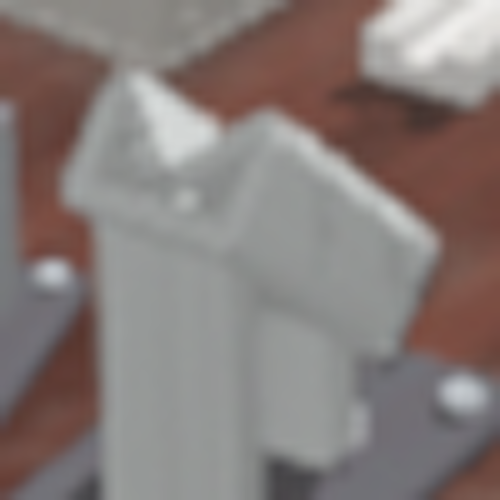

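Run:
```python
from h import *
hi=(108.5/12-.5+205,240.5/12-.5+205);lo=(440.5/12-.5+205,218.5/12-.5+205)
H=onz("top",hi,.1026);L=onz("top",lo,.039);print(H,L,tri(hi,(252.2-.45,256.8-.45)))
C=np.array([.4877,.151]);y=np.array([-.0565,.9984]);x=np.array([.9984,.0565])
for p in(H,L):print("body",x@(p[:2]-C),y@(p[:2]-C))
```

```text
[0.4865 0.1675 0.1026] [0.4924 0.1015 0.039 ] (array([0.4865, 0.1674, 0.1037]), np.float64(0.17386275112373725))
body -0.0002707496166280027 0.016520731988443817
body 0.0018650357570615859 -0.049682390448434074
```

```bash
python3 -m pendant '[[[0,0,-8,0,0],[0,0,-20,0,0],[0,0,-36,0,0],[0,0,-52,0,0],[0,0,-68,0,0],[0,0,-80,0,0],[0,0,-85,0,0],[0,0,-85,0,0]]]'
python3 - <<'E'
from h import *
im=read_camera("side")[:,:,::-1]; cv2.imwrite(f"pics/side4.png",cv2.resize(im[140:260,180:280],None,fx=5,fy=5,interpolation=2))
plan(.4904,.101,.218,93.27)
E
```

```text
time_s: 3.68
position: [0.5974, 0.1417, 0.2176]
tool_rot: [[-0.052, 0.999, 0.003], [0.999, 0.052, 0.0], [0.0, 0.003, -1.0]]
ft_force: [-0.6, 0.8, -0.6]
gripper_width: 0.0189
t 3.73 TCP [0.5968 0.1416 0.2164] phi 92.97 shift [ -35.1 -108.4   -1.7] turn -0.3 F [ 0.7  0.2 -0.5] w 18.6
```

View pics/side4.png

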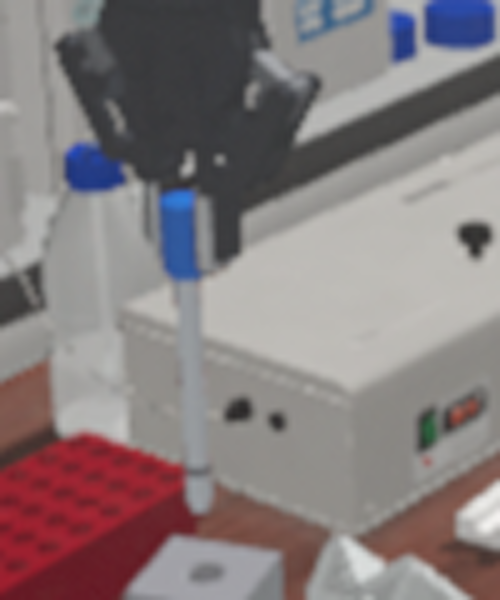

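```bash
python3 - <<'E'
from h import *
for y in(.1416,.1446,.1476):print(proj("side",[.5968,y,.094]),proj("side",[.5968,y,.250]))
print(onz("side",(219.4,241.2),.094),onz("side",(215.2,179.),.250))
E
python3 -m pendant '[[[-8,-25,0,0,0],[-20,-60,0,0,0],[-30,-92,0,0,0],[-35,-108,0,0,0],[-35,-108,0,0,0],[-35,-108,0,0,0]]]'
python3 - <<'E'
from h import *
im=read_camera("side")[:,:,::-1]; cv2.imwrite(f"pics/side5.png",cv2.resize(im[150:310,200:300],None,fx=5,fy=3.7,interpolation=2))
im=read_camera("top")[:,:,::-1]; cv2.imwrite(f"pics/top5.png",cv2.resize(im[160:280,190:310],None,fx=4,fy=4,interpolation=2))
plan(.4904,.101,.218,93.27)
E
```

```text
[221.8966 241.472 ] [218.249 179.807]
[221.0444 241.978 ] [217.337 180.221]
[220.189  242.4859] [216.4213 180.6367]
[0.6025 0.144  0.094 ] [0.6055 0.142  0.25  ]
time_s: 4.23
position: [0.4897, 0.1009, 0.2155]
tool_rot: [[-0.051, 0.999, -0.001], [0.999, 0.051, -0.0], [0.0, -0.001, -1.0]]
ft_force: [0.5, -0.4, -1.3]
gripper_width: 0.0183
t 4.33 TCP [0.4912 0.1012 0.2157] phi 92.96 shift [-0.1 -0.9 -2.3] turn -0.31 F [ 0.5 -0.5 -1.4] w 18.5
```

View pics/side5.png

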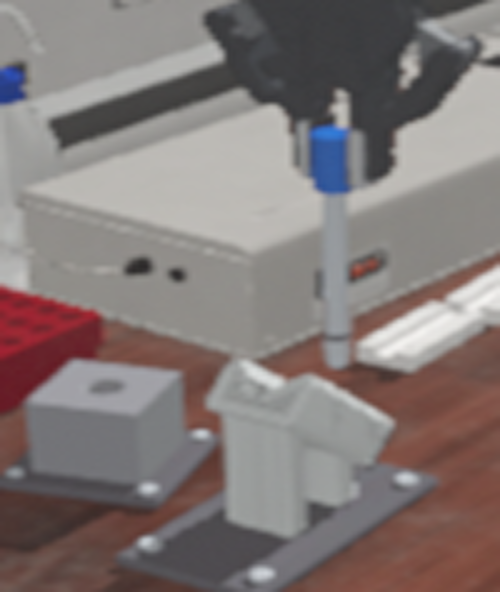

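View pics/top5.png

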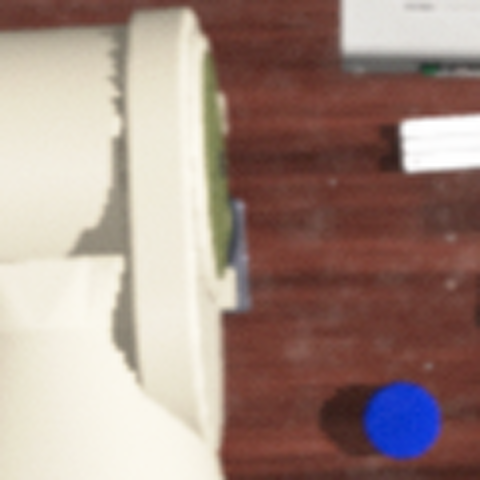

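```bash
python3 -m pendant '[[[0,0,12,0,0],[0,0,24,0,0],[0,0,33,0,0],[0,0,38,0,0],[0,0,39,0,0],[0,0,39,0,0]]]'
python3 - <<'E'
from h import *
im=read_camera("side")[:,:,::-1]; cv2.imwrite(f"pics/side6.png",cv2.resize(im[180:300,220:300],None,fx=6,fy=5,interpolation=2))
plan(.4904,.101,.1735,93.27)
E
```

```text
time_s: 4.83
position: [0.4907, 0.1012, 0.1765]
tool_rot: [[-0.052, 0.999, -0.001], [0.999, 0.052, -0.0], [-0.0, -0.001, -1.0]]
ft_force: [-0.0, 0.1, -1.2]
gripper_width: 0.0188
t 4.88 TCP [0.4909 0.1011 0.1771] phi 92.97 shift [-0.1 -0.5  3.6] turn -0.3 F [-0.1  0.4 -1.2] w 18.2
```

View pics/side6.png

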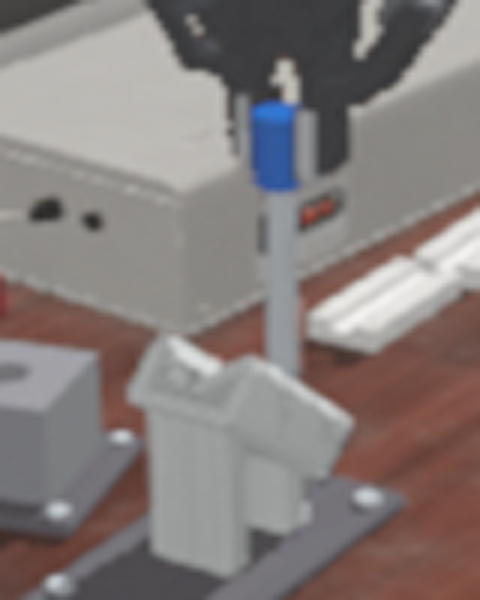

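```bash
python3 -m pendant '[[[0,0,1,0,0],[0,0,2,0,0],[0,0,3,0,0],[0,0,4,0,0]]]'; python3 -m pendant '[[[0,0,1,0,0],[0,0,2,0,0],[0,0,3,0,0]]]'
```

```text
time_s: 5.22
position: [0.4908, 0.1011, 0.1733]
tool_rot: [[-0.052, 0.999, 0.001], [0.999, 0.052, -0.0], [-0.0, 0.001, -1.0]]
ft_force: [0.2, -0.5, -0.4]
gripper_width: 0.0185
time_s: 5.47
position: [0.4911, 0.1009, 0.1704]
tool_rot: [[-0.052, 0.999, 0.001], [0.999, 0.052, -0.0], [-0.001, 0.001, -1.0]]
ft_force: [-0.2, -0.8, 4.8]
gripper_width: 0.0185
```

```bash
python3 -m pendant '[[[6,0,0.3,0,0],[12,0,0.9,0,0],[18,0,1.8,0,0],[24,0,2.9,0,0],[30,0,4.2,0,0],[35.7,0,5.8,0,0],[35.7,0,5.8,0,0]]]'
python3 - <<'E'
from h import *
im=read_camera("side")[:,:,::-1]; cv2.imwrite(f"pics/side7.png",cv2.resize(im[180:300,220:300],None,fx=6,fy=5,interpolation=2))
plan(.4904,.101,.1735,93.27)
E
```

```text
time_s: 6.05
position: [0.4895, 0.1376, 0.1655]
tool_rot: [[-0.053, 0.999, 0.003], [0.999, 0.053, -0.0], [-0.0, 0.003, -1.0]]
ft_force: [0.9, -0.4, 7.5]
gripper_width: 0.0189
t 6.1 TCP [0.4895 0.1375 0.1655] phi 93.01 shift [-36.4  -1.   -8. ] turn -0.26 F [-0.3  0.5  6.8] w 18.5
```

View pics/side7.png

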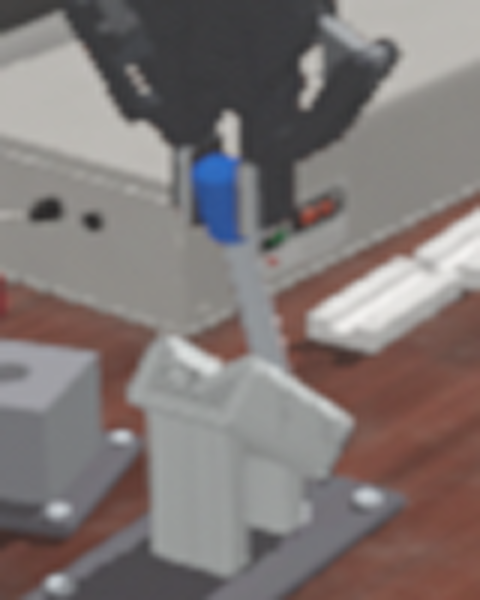

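```bash
python3 -m pendant '[[[6,0,2,0,0],[11.5,0,4.1,0,0],[17,0,6.6,0,0],[22.5,0,9.2,0,0],[28,0,12.1,0,0],[33.2,0,15.2,0,0],[38.3,0,18.5,0,0],[43.3,0,22.1,0,0],[48,0,26,0,0],[48,0,26,0,0]]]'
python3 - <<'E'
from h import *
im=read_camera("side")[:,:,::-1]; cv2.imwrite(f"pics/side8.png",cv2.resize(im[180:300,220:300],None,fx=6,fy=5,interpolation=2))
im=read_camera("top")[:,:,::-1]; cv2.imwrite(f"pics/top8.png",cv2.resize(im[170:260,180:280],None,fx=6,fy=6,interpolation=2))
plan(.4904,.101,.1735,93.27)
E
```

```text
time_s: 6.93
position: [0.4863, 0.1855, 0.1382]
tool_rot: [[-0.053, 0.999, 0.001], [0.999, 0.053, 0.0], [-0.0, 0.001, -1.0]]
ft_force: [-0.7, -0.4, 1.8]
gripper_width: 0.0184
t 7.03 TCP [0.4864 0.1851 0.1385] phi 93.0 shift [-84.2  -0.3 -35.1] turn -0.27 F [0.1 0.1 2.5] w 18.6
```

View pics/side8.png

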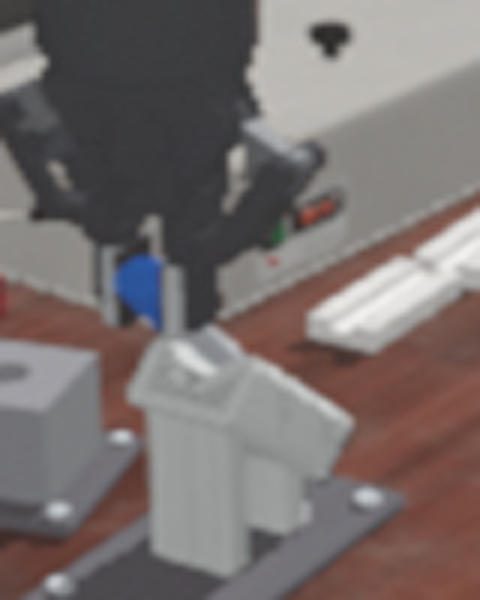

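View pics/top8.png

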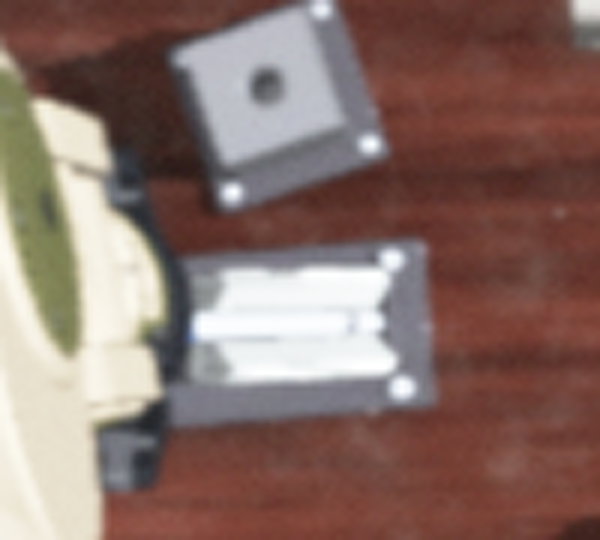

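```bash
python3 -m pendant '[[[3.5,0,3,0,0],[7,0,6.2,0,0],[10,0,9.2,0,0],[13,0,12.5,0,0],[13,0,13,0,0],[13,0,13.5,0,0]]]'
python3 - <<'E'
from h import *
im=read_camera("side")[:,:,::-1]; cv2.imwrite(f"pics/side9.png",cv2.resize(im[180:300,220:300],None,fx=6,fy=5,interpolation=2))
im=read_camera("top")[:,:,::-1]; cv2.imwrite(f"pics/top9.png",cv2.resize(im[170:260,180:280],None,fx=6,fy=6,interpolation=2))
plan(.4904,.101,.1735,93.27)
E
```

```text
time_s: 7.53
position: [0.4859, 0.1985, 0.1264]
tool_rot: [[-0.052, 0.999, 0.002], [0.999, 0.052, 0.002], [0.002, 0.002, -1.0]]
ft_force: [-4.9, 2.5, 16.9]
gripper_width: 0.0182
t 7.63 TCP [0.4859 0.1984 0.1264] phi 92.98 shift [-97.5  -0.4 -47.2] turn -0.29 F [-4.1  1.7 13.1] w 17.9
```

View pics/side9.png

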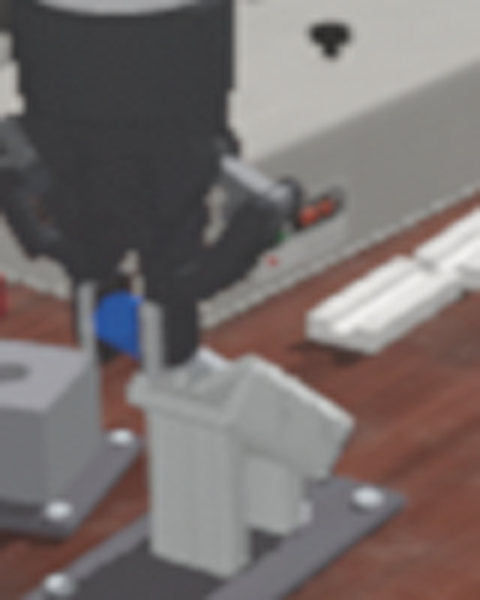

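View pics/top9.png

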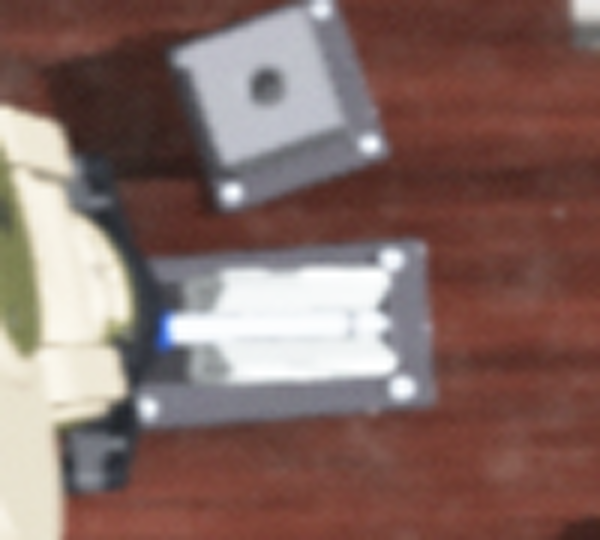

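```bash
python3 -m pendant '[[[0,0,0,0,15],[0,0,0,0,30],[0,0,0,0,60],[0,0,0,0,100],[0,0,0,0,100],[0,0,-30,0,100],[0,0,-70,0,100],[0,0,-80,0,100],[0,0,-80,0,100]]]'
python3 - <<'E'
from h import *
im=read_camera("side")[:,:,::-1]; cv2.imwrite(f"pics/s10.png",im);cv2.imwrite(f"pics/side10.png",cv2.resize(im[180:300,220:300],None,fx=6,fy=5,interpolation=2))
im=read_camera("top")[:,:,::-1]; cv2.imwrite(f"pics/t10.png",im);cv2.imwrite(f"pics/top10.png",cv2.resize(im[190:260,170:270],None,fx=7,fy=7,interpolation=2))
plan(.4904,.101,.1735,93.27)
for p in([.4910,.0976,.045],[.4855,.195,.1426]):print(proj("top",p),proj("side",p))
E
```

```text
time_s: 8.38
position: [0.4879, 0.1981, 0.2082]
tool_rot: [[-0.052, 0.999, 0.006], [0.999, 0.052, 0.002], [0.001, 0.006, -1.0]]
ft_force: [0.2, 0.9, 0.1]
gripper_width: 0.0854
t 8.48 TCP [0.4857 0.1976 0.2044] phi 92.96 shift [-96.7  -0.3  30.9] turn -0.31 F [ 0.1 -0.1 -0.5] w 85.2
[242.4863 223.0921] [269.4085 264.9259]
[199.9677 224.6003] [243.5744 246.1003]
```

View pics/side10.png

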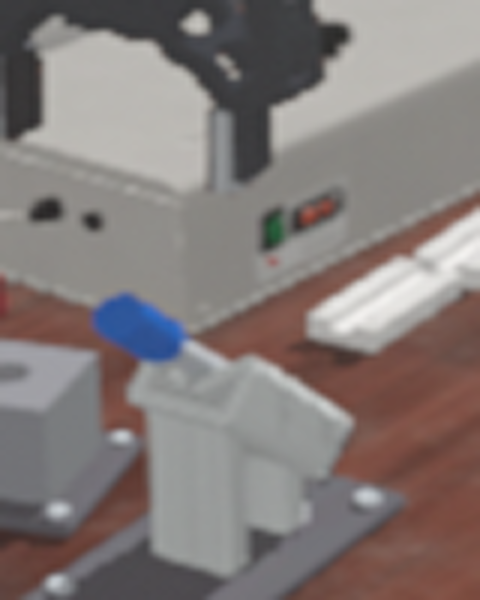

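View pics/top10.png

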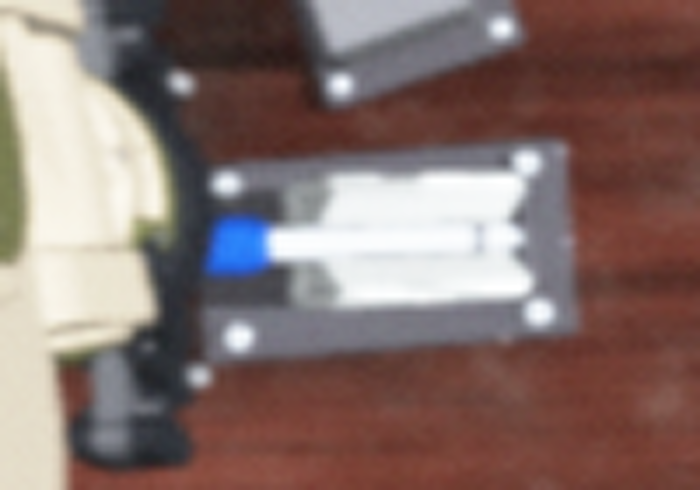

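```bash
python3 - <<'E'
from h import *
plan(.4859,.1955,.1237,93.2)
E
python3 -m pendant '[[[-2,0,35,0,100],[-2,0,65,0,100],[-2,0,78,0,100],[-2,0,81,0,100],[-2,0,81,0,100],[-2,0,81,0,40],[-2,0,81,0,10],[-2,0,81,0,0],[-2,0,81,0,0],[-2,0,81,0,0]]]'
python3 - <<'E'
from h import *
im=read_camera("side")[:,:,::-1]; cv2.imwrite(f"pics/side11.png",cv2.resize(im[180:300,220:300],None,fx=6,fy=5,interpolation=2))
plan(.4859,.1955,.1237,93.2)
E
```

```text
t 8.48 TCP [0.4857 0.1976 0.2044] phi 92.96 shift [-2.1  0.  80.7] turn -0.24 F [ 0.1 -0.1 -0.5] w 85.2
time_s: 9.32
position: [0.4863, 0.1958, 0.1245]
tool_rot: [[-0.052, 0.999, 0.002], [0.999, 0.052, 0.0], [0.0, 0.002, -1.0]]
ft_force: [-0.7, 0.4, 1.1]
gripper_width: 0.0255
t 9.37 TCP [0.486  0.1958 0.1244] phi 92.97 shift [-0.3 -0.1  0.7] turn -0.23 F [-2.6  1.5  4.2] w 18.4
```

View pics/side11.png

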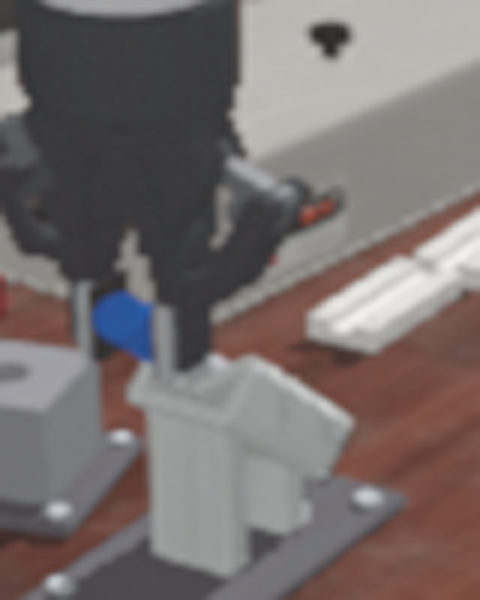

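```bash
python3 -m pendant '[[[0,0,0,0,0],[0,0,0,0,0],[3.2,0,2.7,0,0],[6.2,0,5.8,0,0],[8.9,0,9,0,0],[11.3,0,12.5,0,0],[13.4,0,16.2,0,0],[15.2,0,20,0,0],[15.2,0,20,0,0]]]'
python3 - <<'E'
from h import *
im=read_camera("side")[:,:,::-1]; cv2.imwrite(f"pics/side12.png",cv2.resize(im[180:300,220:300],None,fx=6,fy=5,interpolation=2))
plan(.4859,.1955,.1237,93.2)
E
```

```text
time_s: 10.12
position: [0.4854, 0.2109, 0.1047]
tool_rot: [[-0.052, 0.999, 0.002], [0.999, 0.052, -0.0], [-0.001, 0.002, -1.0]]
ft_force: [-2.3, -0.2, 9.7]
gripper_width: 0.0185
t 10.17 TCP [0.4855 0.2109 0.1049] phi 92.97 shift [-15.4  -0.3 -18.8] turn -0.23 F [-1.9 -0.5  9.5] w 18.3
```

View pics/side12.png

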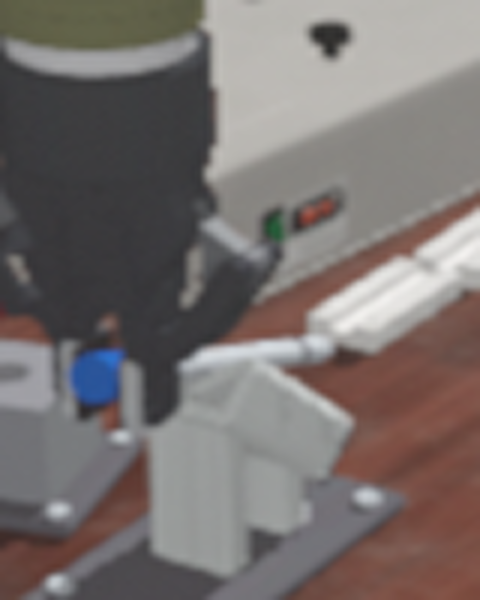

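```bash
python3 -m pendant '[[[0.7,0,2,0,0],[1.4,0,4,0,0],[1.9,0,6,0,0],[2.4,0,8,0,0],[2.8,0,10,0,0],[3.1,0,12,0,0],[3.1,0,12,0,0],[3.1,0,12,0,0]]]'
python3 - <<'E'
from h import *
im=read_camera("side")[:,:,::-1]; cv2.imwrite("pics/s13.png",im);cv2.imwrite(f"pics/side13.png",cv2.resize(im[180:300,220:300],None,fx=6,fy=5,interpolation=2))
im=read_camera("top")[:,:,::-1]; cv2.imwrite("pics/t13.png",im);cv2.imwrite(f"pics/top13.png",cv2.resize(im[190:260,170:270],None,fx=7,fy=7,interpolation=2))
plan(.4859,.1955,.1237,93.2)
print(proj("side",[.490,.075,.110]),proj("side",[.4855,.2,.110]))
E
```

```text
time_s: 10.83
position: [0.4861, 0.2145, 0.0943]
tool_rot: [[-0.052, 0.999, 0.004], [0.999, 0.052, 0.001], [0.001, 0.004, -1.0]]
ft_force: [-3.5, 0.5, 17.0]
gripper_width: 0.0184
t 10.93 TCP [0.4861 0.2145 0.0943] phi 92.96 shift [-18.9  -1.1 -29.4] turn -0.24 F [-3.4  0.1 16.7] w 18.2
[275.2603 236.9985] [242.5915 260.3234]
```

View pics/side13.png

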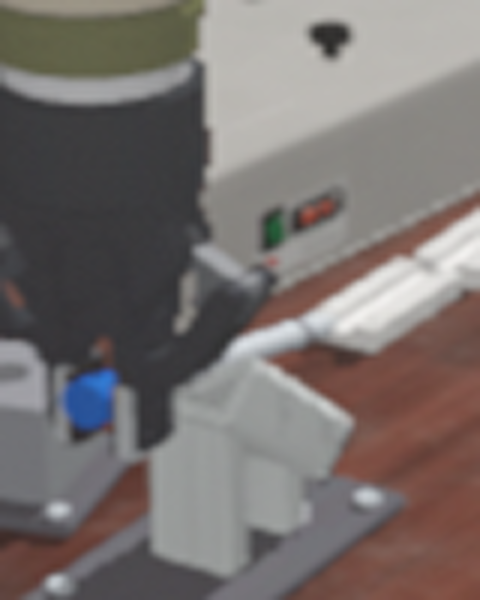

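View pics/top13.png

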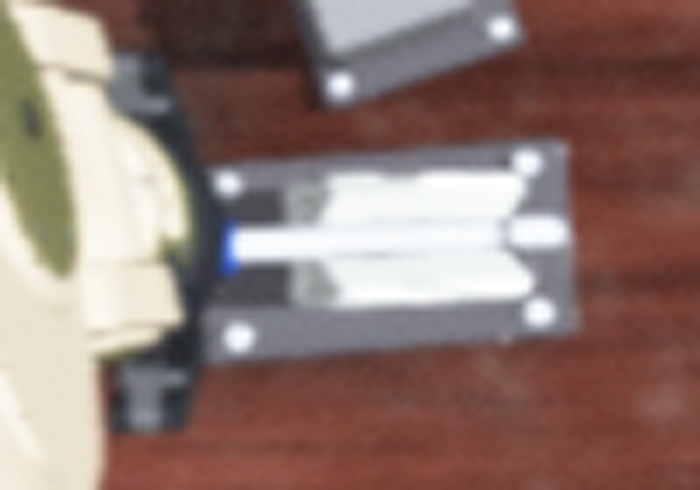

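Run:
```python
from h import *
print(tri((250.7,222.4),(275.6,245.6)))
im=cv2.imread("pics/s13.png");cv2.imwrite("pics/z13.png",cv2.resize(im[225:265,230:290],None,fx=12,fy=12,interpolation=2))
```

```text
(array([0.4906, 0.0731, 0.086 ]), np.float64(0.11154730555588342))
```

View pics/z13.png

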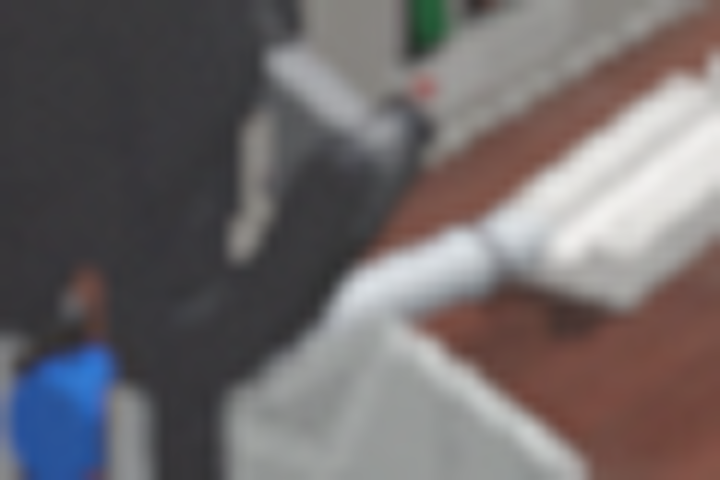

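```bash
python3 -m pendant '[[[0.4,0,2,0,0],[0.7,0,4,0,0],[0.9,0,6,0,0],[1,0,8,0,0],[1,0,9,0,0],[1,0,9,0,0]]]'
python3 - <<'E'
from h import *
im=read_camera("side")[:,:,::-1]; cv2.imwrite("pics/s14.png",im)
im=read_camera("top")[:,:,::-1]; cv2.imwrite("pics/t14.png",im)
plan(.4859,.1955,.1237,93.2)
a=cv2.imread("pics/s14.png");b=cv2.imread("pics/t14.png")
cv2.imwrite("pics/z14.png",np.vstack([cv2.resize(a[220:260,230:290],None,fx=7,fy=7,interpolation=2),cv2.resize(b[205:245,200:260],None,fx=7,fy=7,interpolation=2)]))
E
```

```text
time_s: 11.43
position: [0.4854, 0.2153, 0.0841]
tool_rot: [[-0.052, 0.999, 0.002], [0.999, 0.052, 0.001], [0.0, 0.002, -1.0]]
ft_force: [-2.9, 1.2, 9.9]
gripper_width: 0.0183
t 11.53 TCP [0.4853 0.2153 0.0842] phi 92.97 shift [-19.8  -0.3 -39.5] turn -0.23 F [-3.4  1.2 10.3] w 18.2
```

View pics/z14.png

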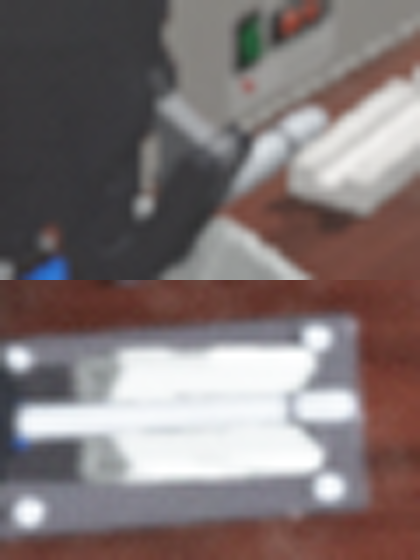

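Run:
```python
from h import *
print(tri((250.3,222.4),(277.2,237.1)))
```

```text
(array([0.4884, 0.0721, 0.1091]), np.float64(3.05182030028577))
```

```bash
python3 -m pendant '[[[0,0,-10,0,0],[0,0,-25,0,0],[0,0,-40,0,0],[0,0,-55,0,0],[0,0,-60,0,0],[0,0,-60,0,0]]]'
python3 - <<'E'
from h import *
plan(.4695,-.0475,.141,84.35)
E
```

```text
time_s: 12.03
position: [0.4857, 0.2152, 0.1441]
tool_rot: [[-0.052, 0.999, 0.003], [0.999, 0.052, 0.001], [0.0, 0.003, -1.0]]
ft_force: [-0.2, 0.2, -0.8]
gripper_width: 0.0183
t 12.03 TCP [0.4857 0.2152 0.1441] phi 92.97 shift [-261.5  -29.8    2.9] turn 8.62 F [-0.2  0.2 -0.8] w 18.3
```

```bash
python3 -m pendant '[[[-15,-2,0,1,0],[-40,-5,0,2,0],[-70,-8,0,3,0],[-105,-12,0,4,0],[-140,-16,0,5,0],[-175,-20,0,6,0],[-210,-24,0,7,0],[-240,-27,0,8,0],[-257,-29.8,0,8.6,0],[-261.5,-29.8,0,8.6,0]]]'; python3 -m pendant '[[[0,0,0,0,0],[0,0,0,0,0]]]';python3 - <<'E'
from h import *
im=read_camera("side")[:,:,::-1]; cv2.imwrite("pics/s15.png",im)
im=read_camera("top")[:,:,::-1]; cv2.imwrite("pics/t15.png",im)
plan(.4695,-.0475,.094,84.35)
a=cv2.imread("pics/s15.png");b=cv2.imread("pics/t15.png")
cv2.imwrite("pics/z15s.png",cv2.resize(a[170:250,270:390],None,fx=6.5,fy=6.5,interpolation=2));cv2.imwrite("pics/z15t.png",cv2.resize(b[195:265,280:400],None,fx=6.5,fy=6.5,interpolation=2))
E
```

```text
time_s: 12.87
position: [0.4675, -0.0503, 0.1417]
tool_rot: [[0.102, 0.995, -0.002], [0.995, -0.102, -0.0], [-0.001, -0.002, -1.0]]
ft_force: [-0.3, 0.4, -0.4]
gripper_width: 0.0183
time_s: 13.03
position: [0.468, -0.0474, 0.1421]
tool_rot: [[0.098, 0.995, -0.001], [0.995, -0.098, 0.001], [0.001, -0.001, -1.0]]
ft_force: [-0.2, -1.2, -1.1]
gripper_width: 0.0189
t 13.13 TCP [ 0.4682 -0.0467  0.1423] phi 84.45 shift [-0.7  1.4 48.3] turn 0.1 F [-0.1 -0.1 -1.2] w 18.5
```

View pics/z15s.png

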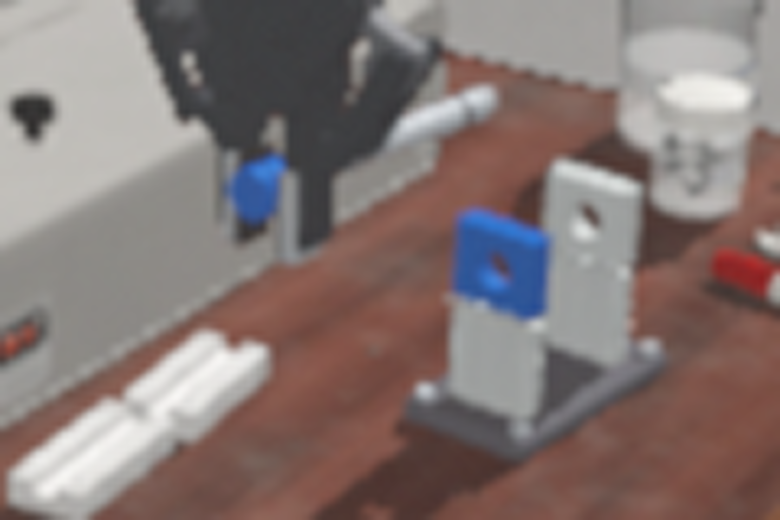

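View pics/z15t.png

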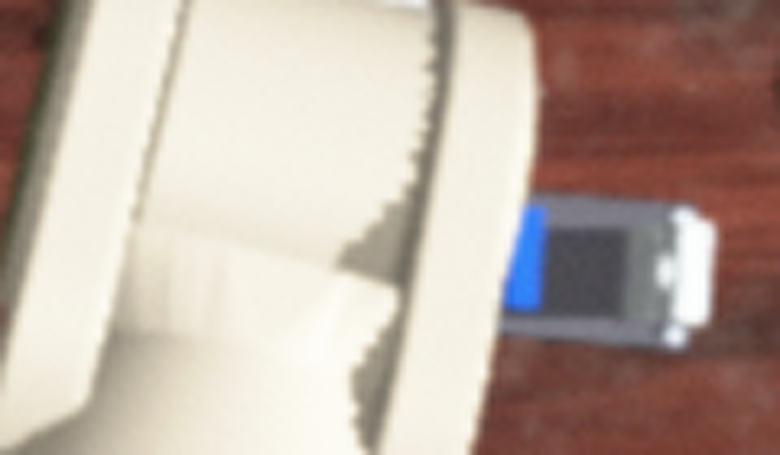

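Run:
```python
from h import *
a=cv2.imread("pics/s15.png")
cv2.imwrite("pics/z16a.png",cv2.resize(a[192:232,335:375],None,fx=15,fy=15,interpolation=2))
cv2.imwrite("pics/z16b.png",cv2.resize(a[178:203,305:350],None,fx=15,fy=15,interpolation=2))
av=np.array([.0985,.995,0]);G=np.array([.4682,-.0467,.1613])
for s in(.138,.1,.06,.018,-.018):print(s,proj("side",G-av*s))
for e in(5,10):
  d=av*np.cos(np.radians(e))+np.array([0,0,np.sin(np.radians(e))])
  print(e,proj("side",G-d*.138),proj("side",G-d*.06))
E=np.array([.4537,-.2067,.075]);print(proj("side",E),proj("side",E-av*.08))
for sx in(-.02,.02):
  print(proj("side",E+np.array([.995,-.0985,0])*sx+[0,0,.018]))
```

```text
0.138 [344.0199 185.1871]
0.1 [335.596 189.456]
0.06 [326.3545 194.1393]
0.018 [316.2105 199.2799]
-0.018 [307.1325 203.8802]
5 [343.6562 189.4611] [326.2191 196.0648]
10 [343.0709 193.7908] [325.9777 198.0246]
[346.6206 211.8347] [362.5798 202.6744]
[353.1471 207.925 ]
[340.9528 203.8484]
```

View pics/z16a.png

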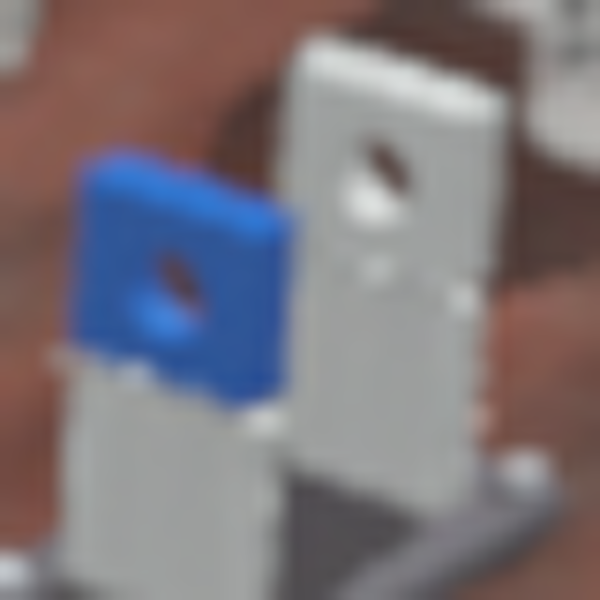

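View pics/z16b.png

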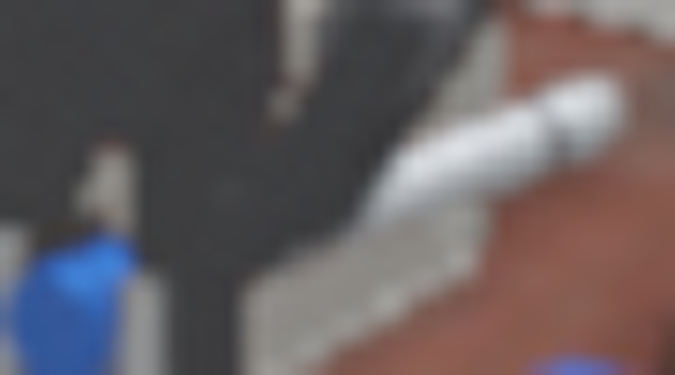

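```bash
python3 -m pendant '[[[5,1.4,15,0,0],[5,1.4,35,0,0],[5,1.4,55,0,0],[5,1.4,65,0,0],[5,1.4,65,0,0],[5,1.4,65,0,0]]]'
python3 - <<'E'
from h import *
im=read_camera("side")[:,:,::-1]; cv2.imwrite("pics/s17.png",im)
plan(.4695,-.0475,.094,84.35)
a=cv2.imread("pics/s17.png")
cv2.imwrite("pics/z17.png",cv2.resize(a[190:245,300:370],None,fx=11,fy=11,interpolation=2))
E
```

```text
time_s: 13.63
position: [0.47, -0.0421, 0.0776]
tool_rot: [[0.097, 0.995, -0.001], [0.995, -0.097, 0.0], [0.0, -0.001, -1.0]]
ft_force: [0.5, -0.8, -1.4]
gripper_width: 0.0184
t 13.68 TCP [ 0.4708 -0.0425  0.0783] phi 84.42 shift [ -5.1  -0.8 -15.7] turn 0.07 F [ 0.3 -0.2 -0.9] w 18.4
```

View pics/z17.png

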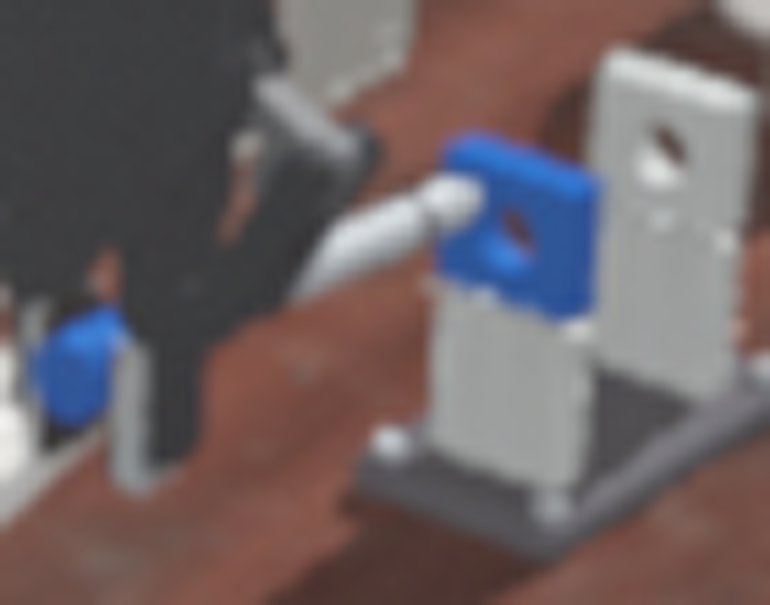

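Run:
```python
from h import *
a=cv2.imread("pics/s17.png").astype(int)
h=cv2.cvtColor(a.astype(np.uint8),cv2.COLOR_BGR2HSV)
m=((h[:,:,1]<70)&(h[:,:,2]>125)).astype(np.uint8);
sub=m[200:222,326:348];print(sub)
# weighted centroid per column on tube: blueness vs brown
f=np.clip(a[:,:,0]-60,0,130).astype(float)
pts=[]
for u in range(331,338):
    col=f[203:220,u];v=np.arange(203,220);c=(col*v).sum()/col.sum();pts.append((u,c));print(u,round(c,2),col.astype(int))
p=np.array(pts);print(np.polyfit(p[:,0],p[:,1],1))
av=np.array([.097,.995,0]);G=np.array([.4708,-.0425,.0973])
for e in(-5,0,5,10):
  d=av*np.cos(np.radians(e))+np.array([0,0,np.sin(np.radians(e))])
  A,B=proj("side",G-d*.138),proj("side",G-d*.09);print(e,A,B,(A-B)[1]/(A-B)[0])
```

```text
[[1 1 1 1 1 0 0 0 0 0 0 0 0 0 0 0 0 0 0 0 0 0]
 [1 1 1 1 1 0 0 0 0 0 0 0 0 0 0 0 0 0 0 0 0 0]
 [0 1 1 1 1 1 0 0 0 0 0 0 0 0 1 1 0 0 0 0 0 0]
 [0 0 0 1 1 1 0 0 0 0 0 0 0 0 0 0 0 0 0 0 0 0]
 [0 0 0 0 0 0 0 0 0 0 0 0 0 0 0 0 0 0 0 0 0 0]
 [0 0 0 0 0 0 0 0 0 0 0 0 0 0 0 0 0 0 0 0 0 0]
 [0 0 0 0 0 0 0 0 0 0 0 0 1 1 1 1 1 0 0 0 0 0]
 [0 0 0 0 0 0 0 0 0 0 1 1 1 1 1 1 1 1 0 0 0 0]
 [0 0 0 0 0 0 0 1 1 1 1 1 1 1 1 1 1 1 0 0 0 0]
 [0 0 0 0 0 0 1 1 1 1 1 1 1 1 1 1 1 0 0 0 0 0]
 [0 0 0 0 1 1 1 1 1 1 1 1 1 1 1 1 0 0 0 0 0 0]
 [0 0 0 0 1 1 1 1 1 1 1 1 1 0 0 0 0 0 0 0 0 0]
 [0 0 0 1 1 1 1 1 1 1 1 1 0 0 0 0 0 0 0 0 0 0]
 [0 0 0 1 1 1 1 1 1 1 1 0 0 0 0 0 0 0 0 0 0 0]
 [0 0 1 1 1 1 1 1 0 0 0 0 0 0 0 0 0 0 0 0 0 0]
 [0 0 1 1 1 1 1 0 0 0 0 0 1 1 1 0 0 0 0 0 0 0]
 [0 0 1 1 0 0 0 0 0 0 0 0 0 1 1 1 1 1 0 0 0 0]
 [0 1 0 0 0 0 0 0 0 0 0 0 0 1 1 1 1 1 1 1 0 0]
 [0 0 0 0 0 0 0 0 0 0 0 0 0 1 1 1 1 1 1 1 1 1]
 [0 0 0 0 0 0 0 0 0 0 0 0 0 1 1 1 1 1 1 1 1 1]
 [0 0 0 0 0 0 0 0 0 0 0 0 0 1 1 1 1 1 1 1 1 1]
 [0 0 0 0 0 0 0 0 0 0 0 0 0 1 1 1 1 1 1 1 1 1]]
331 210.58 [ 86  54  34  22  14  14  57 129 130 130 123  91  53  26  19  14  12]
332 210.78 [ 55  39  25  14   9  20  85 130 130 130 109  73  36  21  18  15  12]
333 211.03 [ 19  17  11   8  12  46 118 130 130 125  92  54  24  17  16  14  14]
334 210.83 [ 12  10  10  13  18  76 130 130 130 111  76  36  18  17  16  15  14]
335 210.36 [ 17  17  16  13  32 113 130 130 128 100  65  26  16  17  15  13  11]
336 209.99 [ 21  20  17  13  53 130 130 130 115  84  47  17  14  15  14  13  10]
337 209.7 [ 20  19  14  18  74 130 130 129  99  62  26  15  17  17  12   9   7]
[ -0.175  268.9114]
-5 [341.1504 203.5057] [330.5466 210.7353] -0.6817945495434355
0 [341.028  207.5214] [330.4944 213.3997] -0.5580534956664349
5 [340.6825 211.6307] [330.2888 216.1359] -0.43345081890782794
10 [340.1185 215.8083] [329.9322 218.9257] -0.3060349928534245
```

Run:
```python
from h import *
b=cv2.imread("pics/top0.png");cv2.imwrite("pics/zt17.png",cv2.resize(b[220:250,345:395],None,fx=15,fy=15,interpolation=2))
z=lambda x,y,f,ox,oy:((x+.5)/f-.5+ox,(y+.5)/f-.5+oy)
A=onz("top",z(210,197,8,335,210),.093);B=onz("top",z(415,215,8,335,210),.093);print(A,B,A-B)
for p,s in((.152,0),):
  pass
o,d=ray("side",(346.1+1.6,210.9+.8));print("bore side corrected",o+d*(.075-o[2])/d[2])
```

```text
[ 0.4535 -0.2127  0.093 ] [ 0.4462 -0.2794  0.093 ] [0.0073 0.0667 0.    ]
bore side corrected [ 0.4517 -0.2092  0.075 ]
```

View pics/zt17.png

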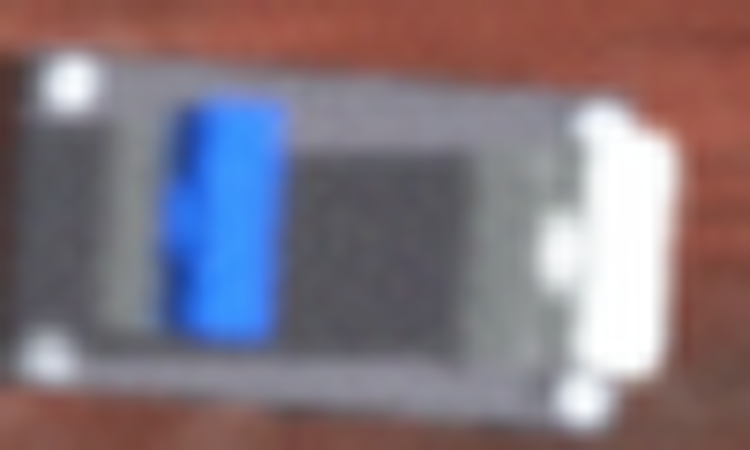

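Run:
```python
from h import *
b=cv2.imread("pics/t14.png");c=b[205:245,205:255];cv2.imwrite("pics/zt14.png",cv2.resize(np.clip((c.astype(float)-150)*2.4,0,255).astype(np.uint8),None,fx=15,fy=15,interpolation=2))
g=b.astype(int)
for u in(222,228,234,240,244): print(u,g[216:232,u,2])
print(onz("top",(225.2,223.1),.105))
# cap/tube boundary in t13, G (.4861,.2145)
print(onz("top",(203.1,224.5),.110),onz("top",(250.3,222.4),.108))
```

```text
222 [238 243 246 248 248 243 232 240 245 236 217 236 242 243 246 251]
228 [235 242 246 248 245 233 232 241 242 233 226 238 241 242 240 247]
234 [251 249 248 249 245 232 238 246 241 234 240 242 242 245 248 247]
240 [252 250 249 249 239 212 218 228 218 216 237 244 243 248 253 252]
244 [232 221 184 149 156 221 239 242 227 158 131 170 223 244 251 245]
[0.4895 0.1373 0.105 ]
[0.4869 0.1929 0.11  ] [0.4897 0.073  0.108 ]
```

View pics/zt14.png

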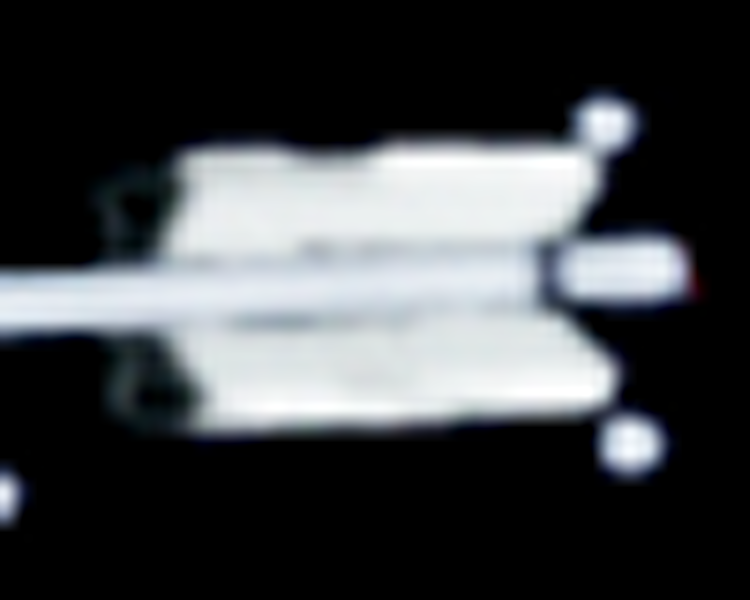

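```bash
python3 -m pendant '[[[0,0,5,-0.7,0],[0,0,10,-1.4,0],[0,0,14,-1.4,0],[0,0,14,-1.4,0],[0,0,14,-1.4,0]]]'
python3 - <<'E'
from h import *
im=read_camera("side")[:,:,::-1]; cv2.imwrite("pics/s18.png",im)
plan(.4704,-.0425,.094,85.85)
a=cv2.imread("pics/s18.png")
cv2.imwrite("pics/z18.png",cv2.resize(a[195:235,320:365],None,fx=15,fy=15,interpolation=2))
E
```

```text
time_s: 14.1
position: [0.4701, -0.043, 0.0636]
tool_rot: [[0.074, 0.997, -0.0], [0.997, -0.074, 0.0], [0.0, -0.001, -1.0]]
ft_force: [0.3, -0.8, -1.3]
gripper_width: 0.0185
t 14.15 TCP [ 0.4703 -0.043   0.0638] phi 85.75 shift [  0.5   0.1 -30.2] turn -0.1 F [-0.7  0.9 -1.4] w 18.6
```

View pics/z18.png

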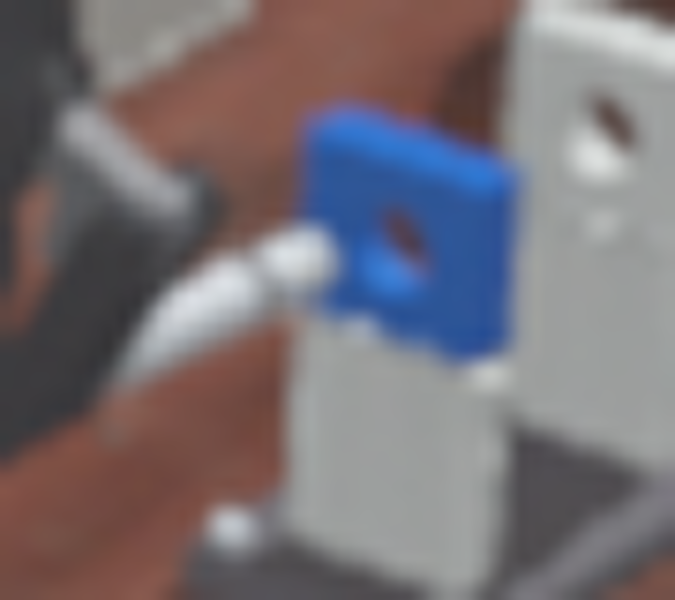

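```bash
python3 -m pendant '[[[0,0,3,0,0],[-5,-0.1,3,0,0],[-10,-0.3,3,0,0],[-15,-0.4,3,0,0],[-20,-0.5,3,0,0],[-20,-0.5,3,0,0]]]'
python3 - <<'E'
from h import *
im=read_camera("side")[:,:,::-1]; cv2.imwrite("pics/s19.png",im)
plan(.4704,-.0425,.094,85.85)
a=cv2.imread("pics/s19.png")
cv2.imwrite("pics/z19.png",cv2.resize(a[195:235,320:365],None,fx=15,fy=15,interpolation=2))
E
```

```text
time_s: 14.65
position: [0.4685, -0.064, 0.0609]
tool_rot: [[0.075, 0.997, 0.0], [0.997, -0.075, -0.001], [-0.001, 0.0, -1.0]]
ft_force: [0.5, 0.4, -0.5]
gripper_width: 0.0181
t 14.7 TCP [ 0.4685 -0.0636  0.0608] phi 85.69 shift [ 21.2   0.4 -33.2] turn -0.16 F [-0.4 -0.2 -0.9] w 18.7
```

View pics/z19.png

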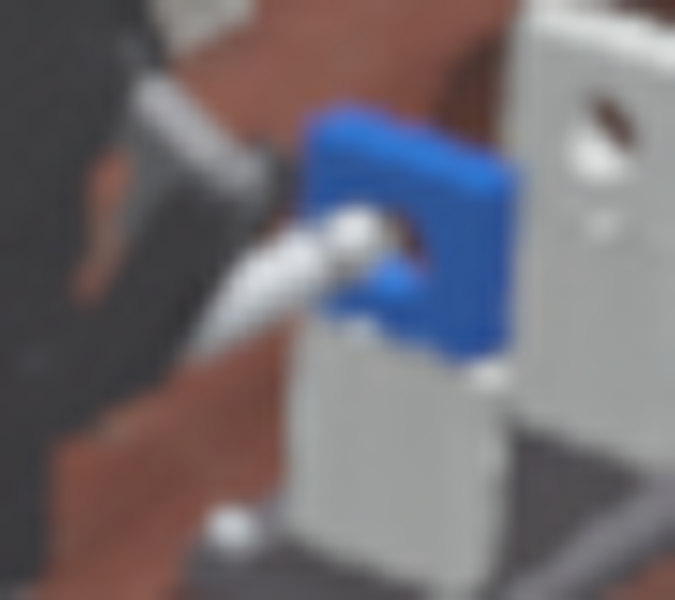

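```bash
python3 -m pendant '[[[0,0,3,0,0],[0,0,3,0,0],[0,0,3,0,0]]]'
python3 - <<'E'
from h import *
im=read_camera("side")[:,:,::-1]; cv2.imwrite("pics/s20.png",im)
plan(.4704,-.0425,.094,85.85)
a=cv2.imread("pics/s20.png")
cv2.imwrite("pics/z20.png",cv2.resize(a[200:225,330:360],None,fx=22,fy=22,interpolation=2))
E
```

```text
time_s: 14.95
position: [0.4681, -0.0627, 0.0575]
tool_rot: [[0.074, 0.997, -0.001], [0.997, -0.074, 0.0], [0.0, -0.001, -1.0]]
ft_force: [-0.2, 0.3, -1.7]
gripper_width: 0.0187
t 15.0 TCP [ 0.4682 -0.0627  0.0576] phi 85.78 shift [ 20.3   0.7 -36.4] turn -0.07 F [ 0.7 -0.3 -1.2] w 18.4
```

View pics/z20.png

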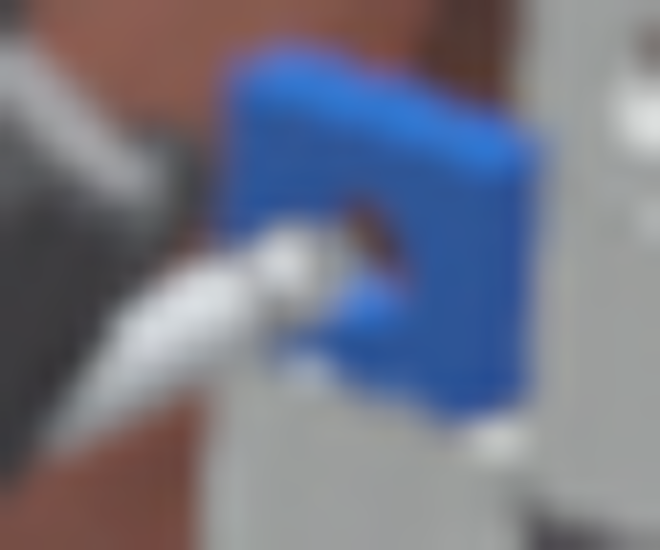

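```bash
python3 -m pendant '[[[0,0,2,0,0],[0,0,4,0,0],[0,0,4,0,0],[-3,-0.1,4,0,0],[-6,-0.2,4,0,0],[-6,-0.2,4,0,0]]]'
python3 - <<'E'
from h import *
im=read_camera("side")[:,:,::-1]; cv2.imwrite("pics/s21.png",im)
plan(.4704,-.0425,.094,85.85)
a=cv2.imread("pics/s21.png")
cv2.imwrite("pics/z21.png",cv2.resize(a[200:225,330:360],None,fx=22,fy=22,interpolation=2))
E
```

```text
time_s: 15.5
position: [0.4678, -0.0694, 0.0538]
tool_rot: [[0.074, 0.997, 0.0], [0.997, -0.074, -0.0], [-0.0, 0.0, -1.0]]
ft_force: [-0.1, 0.2, -1.2]
gripper_width: 0.018
t 15.55 TCP [ 0.4678 -0.0693  0.0538] phi 85.73 shift [ 26.9   0.6 -40.2] turn -0.12 F [-0.5  0.6  0.5] w 18.5
```

View pics/z21.png

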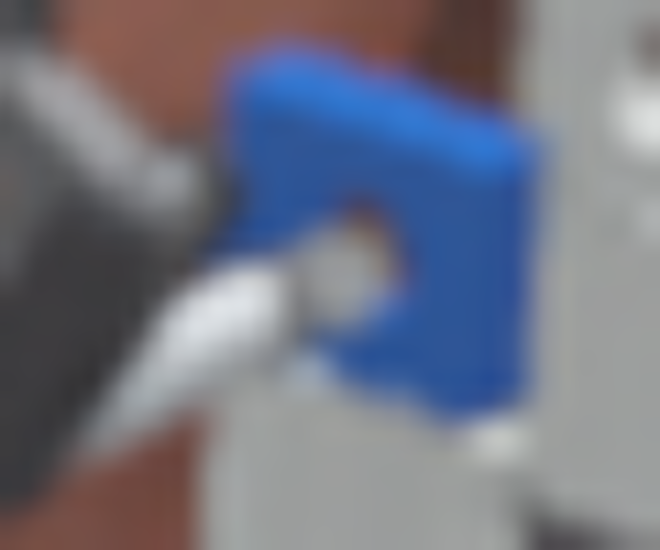

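```bash
python3 -m pendant '[[[-3,-0.1,0,0,0],[-6,-0.2,0,0,0],[-8,-0.2,0,0,0]]]'; python3 -m pendant '[[[-3,-0.1,0,0,0],[-6,-0.2,0,0,0],[-6,-0.2,0,0,0]]]'
python3 - <<'E'
from h import *
im=read_camera("side")[:,:,::-1]; cv2.imwrite("pics/s22.png",im)
plan(.4704,-.0425,.094,85.85)
a=cv2.imread("pics/s22.png")
cv2.imwrite("pics/z22.png",cv2.resize(a[190:230,325:370],None,fx=15,fy=15,interpolation=2))
E
```

```text
time_s: 15.8
position: [0.4669, -0.0772, 0.0538]
tool_rot: [[0.074, 0.997, 0.0], [0.997, -0.074, -0.0], [-0.0, 0.0, -1.0]]
ft_force: [-0.9, 1.0, 0.7]
gripper_width: 0.0186
time_s: 16.05
position: [0.4663, -0.0835, 0.0538]
tool_rot: [[0.074, 0.997, 0.0], [0.997, -0.074, -0.001], [-0.001, 0.0, -1.0]]
ft_force: [-0.3, -1.2, 0.6]
gripper_width: 0.0183
t 16.1 TCP [ 0.4663 -0.0833  0.0538] phi 85.73 shift [ 41.    1.  -40.2] turn -0.12 F [-1.2 -0.4 -0.2] w 18.8
```

View pics/z22.png

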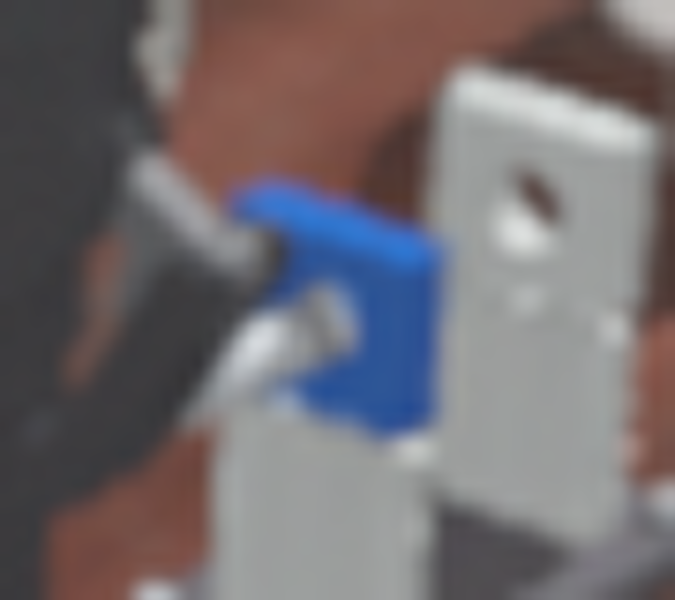

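```bash
python3 -m pendant '[[[-4,-0.1,0,0,0],[-8,-0.2,0,0,0],[-12,-0.3,0,0,0],[-16,-0.4,0,0,0],[-20,-0.5,0,0,0],[-20,-0.5,0,0,0]]]'
python3 - <<'E'
from h import *
im=read_camera("side")[:,:,::-1]; cv2.imwrite("pics/s23.png",im)
im=read_camera("top")[:,:,::-1]; cv2.imwrite("pics/t23.png",im)
plan(.4704,-.0425,.094,85.85)
a=cv2.imread("pics/s23.png");b=cv2.imread("pics/t23.png")
cv2.imwrite("pics/z23.png",np.hstack([cv2.resize(a[190:230,330:370],None,fx=10,fy=10,interpolation=2),cv2.resize(b[215:255,355:395],None,fx=10,fy=10,interpolation=2)]))
E
```

```text
time_s: 16.6
position: [0.4645, -0.1036, 0.0538]
tool_rot: [[0.075, 0.997, 0.0], [0.997, -0.075, -0.0], [-0.0, 0.0, -1.0]]
ft_force: [-0.1, -0.0, -1.2]
gripper_width: 0.0183
t 16.7 TCP [ 0.4643 -0.1029  0.0537] phi 85.73 shift [ 60.7   1.6 -40.3] turn -0.12 F [-0.5  1.  -0.8] w 18.5
```

View pics/z23.png

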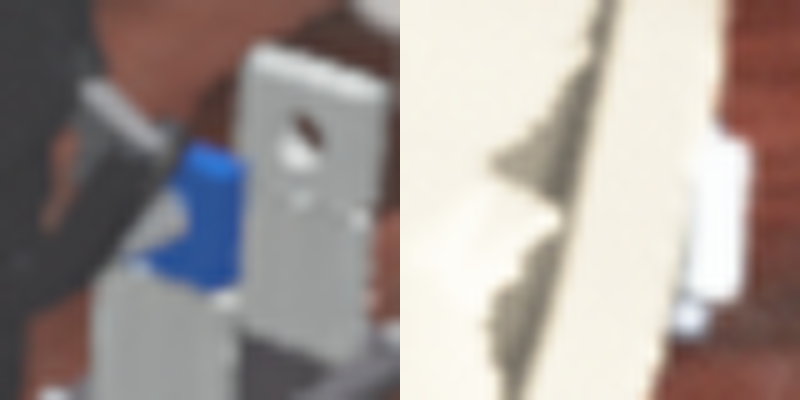

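```bash
python3 -m pendant '[[[-5,-0.1,0,0,0],[-10,-0.3,0,0,0],[-15,-0.4,0,0,0],[-20,-0.5,0,0,0],[-20,-0.5,0,0,0]]]'; python3 -m pendant '[[[-3,-0.1,0,0,0],[-6,-0.2,0,0,0],[-6,-0.2,0,0,0]]]'
python3 - <<'E'
from h import *
im=read_camera("side")[:,:,::-1]; cv2.imwrite("pics/s24.png",im)
plan(.4704,-.0425,.094,85.85)
a=cv2.imread("pics/s24.png")
cv2.imwrite("pics/z24.png",cv2.resize(a[190:230,330:370],None,fx=15,fy=15,interpolation=2))
E
```

```text
time_s: 17.12
position: [0.4625, -0.1237, 0.0538]
tool_rot: [[0.075, 0.997, 0.0], [0.997, -0.075, -0.001], [-0.001, 0.0, -1.0]]
ft_force: [-0.0, -0.8, -0.5]
gripper_width: 0.0183
time_s: 17.37
position: [0.4617, -0.129, 0.0538]
tool_rot: [[0.074, 0.997, 0.0], [0.997, -0.074, -0.0], [-0.0, 0.0, -1.0]]
ft_force: [-0.2, 0.5, -1.0]
gripper_width: 0.0182
t 17.42 TCP [ 0.4617 -0.1288  0.0538] phi 85.74 shift [ 86.7   2.3 -40.2] turn -0.11 F [-0.1 -1.2 -0.3] w 18.8
```

View pics/z24.png

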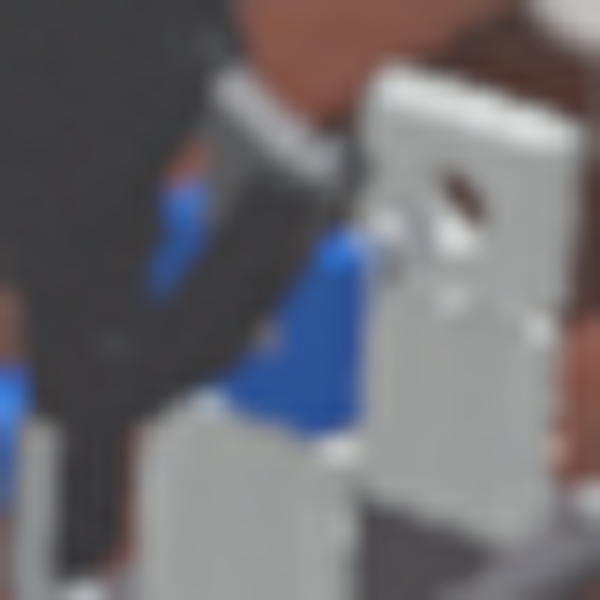

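Run:
```python
from h import *
a=cv2.imread("pics/s23.png").astype(int);b=cv2.imread("pics/s24.png").astype(int)
d=np.clip(np.abs(a-b).max(2)*4,0,255).astype(np.uint8)
z=lambda i:cv2.resize(i[190:220,345:372].astype(np.uint8),None,fx=14,fy=14,interpolation=0)
cv2.imwrite("pics/z25.png",np.hstack([z(b),cv2.cvtColor(z(d),cv2.COLOR_GRAY2BGR)]))
```

```text
(no output)
```

View pics/z25.png

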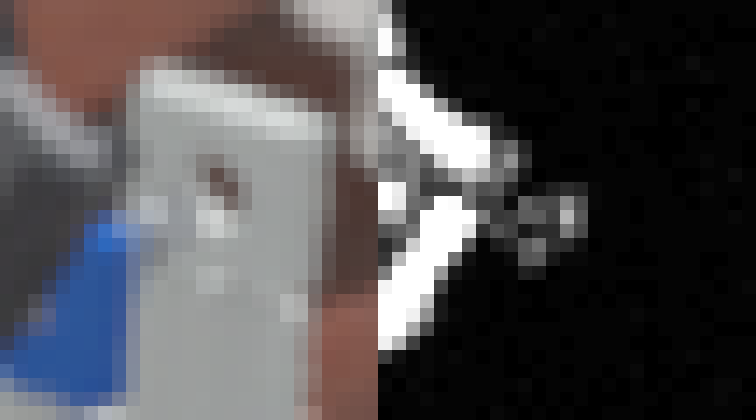

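```bash
python3 -m pendant '[[[-2,-0.05,0,0,0],[-4,-0.1,0,0,0],[-6,-0.15,0,0,0],[-6,-0.15,0,0,0]]]'; python3 -m pendant '[[[-2,-0.05,0,0,0],[-4,-0.1,0,0,0],[-4,-0.1,0,0,0]]]'
python3 - <<'E'
from h import *
im=read_camera("side")[:,:,::-1]; cv2.imwrite("pics/s26.png",im)
plan(.4704,-.0425,.094,85.85)
a=cv2.imread("pics/s23.png").astype(int);b=cv2.imread("pics/s26.png").astype(int)
d=np.clip(np.abs(a-b).max(2)*4,0,255).astype(np.uint8)
z=lambda i:cv2.resize(i[190:220,345:372].astype(np.uint8),None,fx=14,fy=14,interpolation=0)
cv2.imwrite("pics/z26.png",np.hstack([z(b),cv2.cvtColor(z(d),cv2.COLOR_GRAY2BGR)]))
E
```

```text
time_s: 17.75
position: [0.4612, -0.1348, 0.0538]
tool_rot: [[0.074, 0.997, 0.0], [0.997, -0.074, -0.0], [-0.0, 0.0, -1.0]]
ft_force: [-0.2, -0.7, -0.6]
gripper_width: 0.0184
time_s: 18.0
position: [0.4606, -0.1389, 0.0538]
tool_rot: [[0.074, 0.997, -0.0], [0.997, -0.074, -0.001], [-0.001, -0.0, -1.0]]
ft_force: [-1.0, -0.7, -0.5]
gripper_width: 0.0186
t 18.05 TCP [ 0.4606 -0.1388  0.0538] phi 85.74 shift [ 96.8   2.6 -40.3] turn -0.11 F [-0.2 -0.8 -0.6] w 18.5
```

View pics/z26.png

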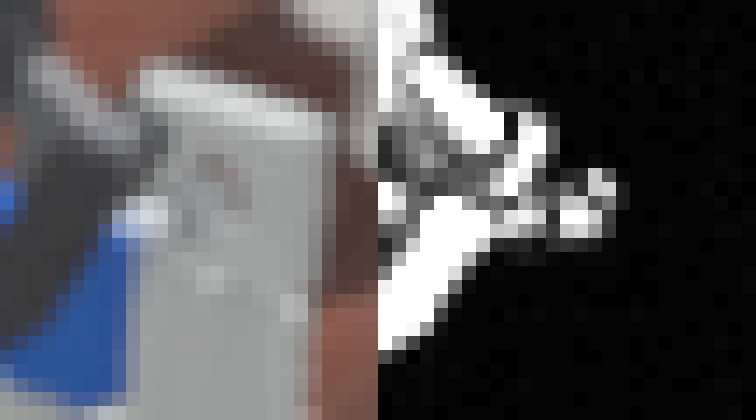

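```bash
python3 -m pendant '[[[-2,-0.05,0,0,0],[-4,-0.1,0,0,0],[-6,-0.15,0,0,0],[-6,-0.15,0,0,0]]]'; python3 -m pendant '[[[-3,-0.1,0,0,0],[-6,-0.15,0,0,0],[-9,-0.2,0,0,0],[-9,-0.2,0,0,0]]]'
python3 - <<'E'
from h import *
im=read_camera("side")[:,:,::-1]; cv2.imwrite("pics/s27.png",im)
im=read_camera("top")[:,:,::-1]; cv2.imwrite("pics/t27.png",im)
plan(.4704,-.0425,.094,85.85)
a=cv2.imread("pics/s27.png");b=cv2.imread("pics/t27.png")
cv2.imwrite("pics/z27.png",np.hstack([cv2.resize(a[180:230,330:380],None,fx=8,fy=8,interpolation=2),cv2.resize(b[210:260,355:405],None,fx=8,fy=8,interpolation=2)]))
E
```

```text
time_s: 18.38
position: [0.4601, -0.1449, 0.0538]
tool_rot: [[0.074, 0.997, 0.0], [0.997, -0.074, -0.0], [-0.0, 0.0, -1.0]]
ft_force: [0.4, 0.1, -0.6]
gripper_width: 0.0182
time_s: 18.72
position: [0.4593, -0.1542, 0.0538]
tool_rot: [[0.075, 0.997, 0.0], [0.997, -0.075, -0.001], [-0.001, 0.0, -1.0]]
ft_force: [0.1, -0.2, 0.1]
gripper_width: 0.0186
t 18.82 TCP [ 0.4594 -0.1539  0.0538] phi 85.74 shift [111.9   2.7 -40.3] turn -0.11 F [ 0.6 -1.3  0.7] w 18.7
```

View pics/z27.png

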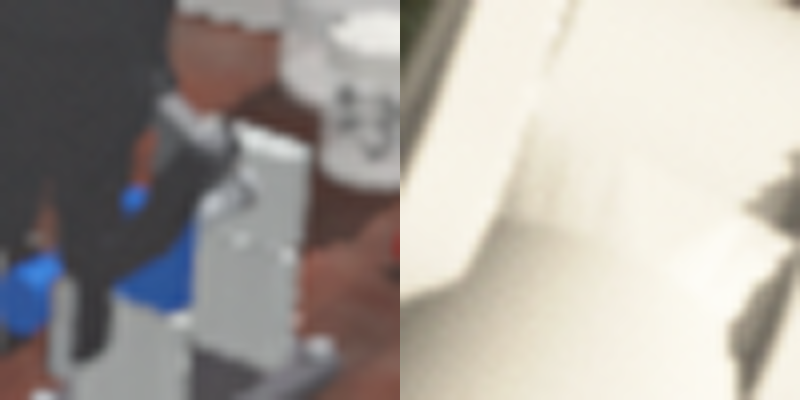

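```bash
python3 -m pendant '[[[-5,-0.1,0,0,0],[-10,-0.3,0,0,0],[-15,-0.4,0,0,0],[-19,-0.5,0,0,0],[-22,-0.6,0,0,0],[-22,-0.6,0,0,0]]]'; python3 -m pendant '[[[-1.5,0,0,0,0],[-3,-0.1,0,0,0],[-4.5,-0.1,0,0,0],[-4.5,-0.1,0,0,0]]]'
python3 - <<'E'
from h import *
im=read_camera("side")[:,:,::-1]; cv2.imwrite("pics/s28.png",im)
plan(.4704,-.0425,.094,85.85)
a=cv2.imread("pics/s28.png")
cv2.imwrite("pics/z28.png",cv2.resize(a[180:240,320:380],None,fx=9,fy=9,interpolation=2))
E
```

```text
time_s: 19.32
position: [0.4569, -0.1761, 0.0536]
tool_rot: [[0.075, 0.997, -0.0], [0.997, -0.075, -0.0], [-0.0, -0.0, -1.0]]
ft_force: [0.9, -0.3, -1.1]
gripper_width: 0.0187
time_s: 19.65
position: [0.4564, -0.1796, 0.0535]
tool_rot: [[0.074, 0.997, -0.0], [0.997, -0.074, 0.001], [0.001, -0.001, -1.0]]
ft_force: [0.7, 1.1, -4.5]
gripper_width: 0.0185
t 19.7 TCP [ 0.4564 -0.1796  0.0535] phi 85.77 shift [137.8   3.9 -40.5] turn -0.08 F [ 0.5  0.7 -3.7] w 17.9
```

View pics/z28.png

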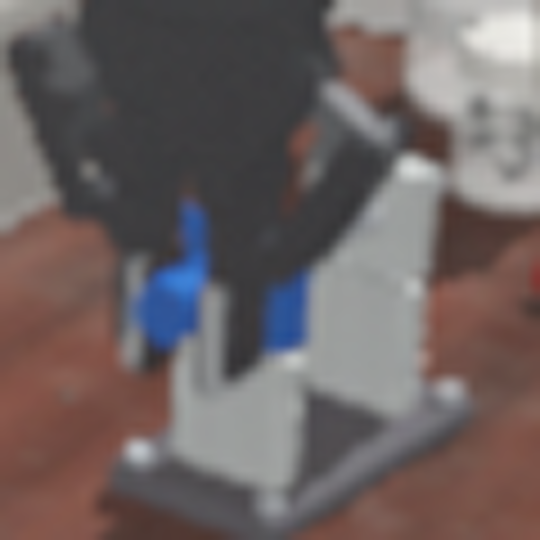

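```bash
python3 -m pendant '[[[0,0,1,0,0],[-1,0,1,0,0],[-2,-0.05,1,0,0],[-3,-0.1,1,0,0],[-3,-0.1,1,0,0]]]';python3 -m pendant '[[[-1,0,0,0,0],[-2,-0.05,0,0,0],[-2,-0.05,0,0,0]]]'
```

```text
time_s: 20.12
position: [0.4565, -0.1832, 0.053]
tool_rot: [[0.074, 0.997, 0.0], [0.997, -0.074, -0.001], [-0.001, 0.0, -1.0]]
ft_force: [1.1, 0.7, -0.1]
gripper_width: 0.0184
time_s: 20.37
position: [0.4563, -0.1842, 0.0528]
tool_rot: [[0.073, 0.997, 0.001], [0.997, -0.073, 0.001], [0.002, 0.001, -1.0]]
ft_force: [0.4, 3.8, -0.5]
gripper_width: 0.0183
```

```bash
python3 -m pendant '[[[-1,0,0,0,0],[-2,-0.05,0,0,0],[-3,-0.05,0,0,0],[-3,-0.05,0,0,0]]]'
python3 - <<'E'
from h import *
im=read_camera("side")[:,:,::-1]; cv2.imwrite("pics/s29.png",im)
plan(.4704,-.0425,.094,85.85)
a=cv2.imread("pics/s29.png")
cv2.imwrite("pics/z29.png",cv2.resize(a[180:240,320:380],None,fx=9,fy=9,interpolation=2))
E
```

```text
time_s: 20.7
position: [0.4562, -0.1843, 0.0527]
tool_rot: [[0.071, 0.997, 0.002], [0.997, -0.071, 0.007], [0.007, 0.001, -1.0]]
ft_force: [3.7, 14.7, 3.5]
gripper_width: 0.0183
t 20.75 TCP [ 0.4562 -0.1843  0.0527] phi 85.9 shift [142.7   4.1 -40.3] turn 0.05 F [ 3.3 13.5  3.3] w 18.4
```

View pics/z29.png

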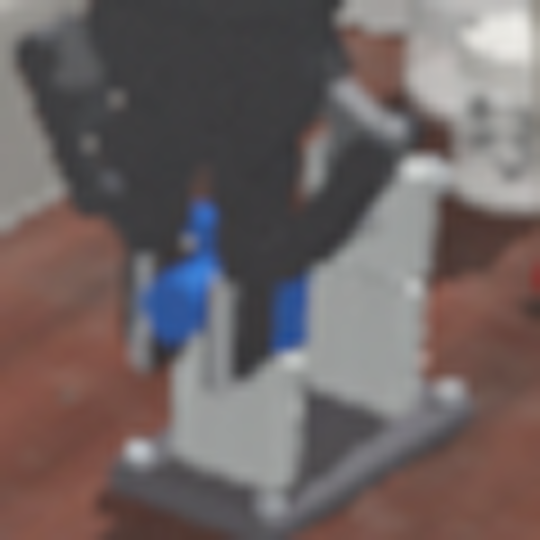

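```bash
python3 -m pendant '[[[0,0,0,0,15],[0,0,0,0,40],[0,0,0,0,80],[0,0,0,0,100],[0,0,0,0,100],[0,0,0,0,100],[4,0,-30,0,100],[8,0,-70,0,100],[10,0,-110,0,100],[10,0,-120,0,100]]]'; python3 -m pendant '[[[60,0,0,0,100],[120,0,0,0,100],[160,0,0,0,100],[160,0,0,0,100],[160,0,0,0,100],[160,0,0,0,100]]]'
python3 - <<'E'
from h import *
im=read_camera("side")[:,:,::-1]; cv2.imwrite("pics/s30.png",im)
im=read_camera("top")[:,:,::-1]; cv2.imwrite("pics/t30.png",im)
plan(.4704,-.0425,.094,85.85)
a=cv2.imread("pics/s30.png");b=cv2.imread("pics/t30.png")
cv2.imwrite("pics/z30.png",np.hstack([cv2.resize(a[180:240,320:380],None,fx=6.6,fy=6.6,interpolation=2),cv2.resize(b[205:265,335:395],None,fx=6.6,fy=6.6,interpolation=2)]))
E
```

```text
time_s: 21.58
position: [0.4591, -0.1793, 0.1788]
tool_rot: [[0.074, 0.997, 0.007], [0.997, -0.074, -0.005], [-0.004, 0.008, -1.0]]
ft_force: [0.7, -0.7, 0.3]
gripper_width: 0.0856
time_s: 22.08
position: [0.4683, -0.0167, 0.1727]
tool_rot: [[0.07, 0.998, 0.0], [0.998, -0.07, -0.001], [-0.001, 0.0, -1.0]]
ft_force: [0.3, -0.2, -0.8]
gripper_width: 0.0851
t 22.18 TCP [ 0.4685 -0.0186  0.1727] phi 85.77 shift [-23.7   3.7  78.7] turn -0.08 F [ 0.  -0.7 -0.6] w 85.6
```

View pics/z30.png

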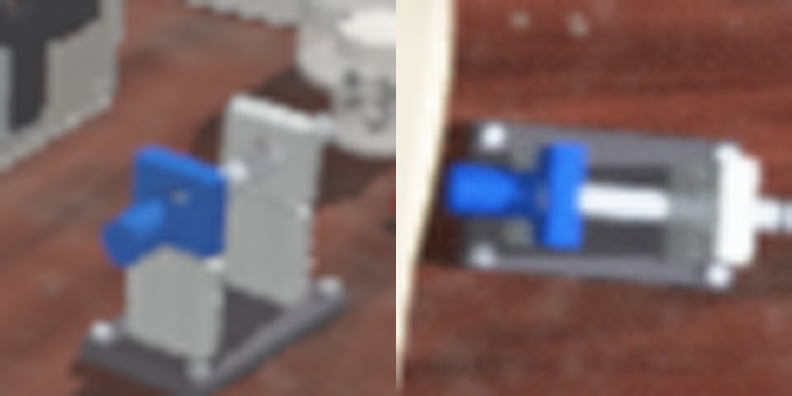

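Run:
```python
from h import *
b=cv2.imread("pics/t30.png");c=b[215:255,335:415]
cv2.imwrite("pics/z31.png",cv2.resize(np.clip(c.astype(float)*1.0,0,255).astype(np.uint8),None,fx=10,fy=10,interpolation=2))
a=cv2.imread("pics/s30.png");cv2.imwrite("pics/z31s.png",cv2.resize(a[185:230,330:385],None,fx=13,fy=13,interpolation=2))
```

```text
(no output)
```

View pics/z31.png

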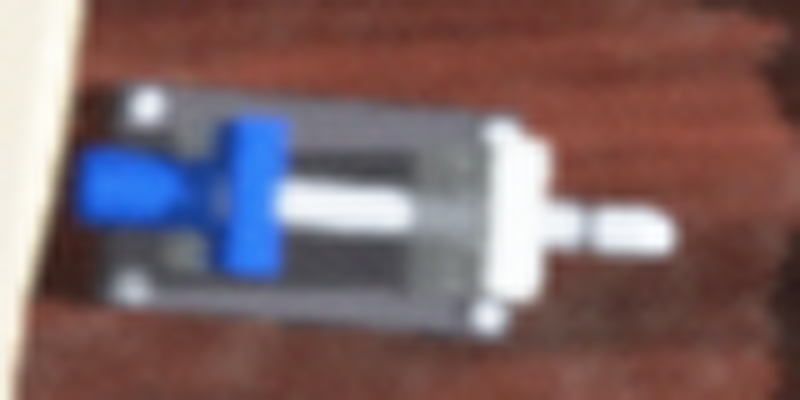

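View pics/z31s.png

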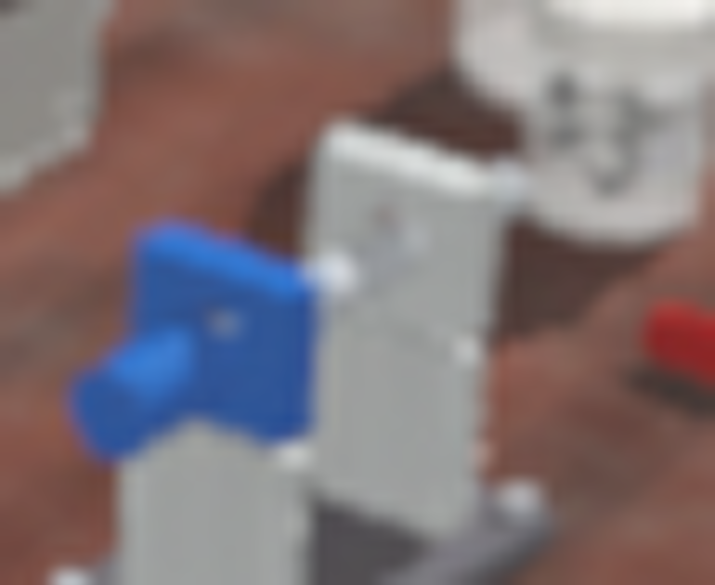

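Run:
```python
from h import *
a=np.array([.1,.995]);E=np.array([.4539,-.2062])
f=onz("top",(402.3,237.5),.0725)[:2];c=onz("top",(342.3,233),.0725)[:2]
print(f,c,np.linalg.norm(f-c),"cap end from eye_in",(c-E)@a,"foot",(f-E)@a)
# plain / blue eye edges measured in this picture at top z=.093
for u,v in((229,195),(286,200),(490,215),(548,222)): 
    p=onz("top",(335+u/10-.5,215+v/10-.5),.093)[:2];print((p-E)@a)
```

```text
[ 0.4425 -0.3275] [ 0.4579 -0.1681] 0.16015166161115715 cap end from eye_in 0.03835692790651996 foot -0.12179571281067081
0.0024189255042903913
-0.012503457104137347
-0.06590876655418021
-0.08114953882470186
```

Run:
```python
from h import *
plan(.4614,-.1316,.064,84.3)
```

```text
t 22.18 TCP [ 0.4685 -0.0186  0.1727] phi 85.77 shift [-113.2    1.3  108.7] turn 1.47 F [ 0.  -0.7 -0.6] w 85.6
```

```bash
python3 -m pendant '[[[-30,0,0,0,0],[-65,0,0,0.5,0],[-95,1,0,1,0],[-113,1,0,1.5,0],[-113,1,20,1.5,0],[-113,1,50,1.5,0],[-113,1,80,1.5,0],[-113,1,100,1.5,0],[-113,1,109,1.5,0],[-113,1,109,1.5,0]]]'
python3 - <<'E'
from h import *
im=read_camera("side")[:,:,::-1]; cv2.imwrite("pics/s32.png",im)
plan(.4614,-.1316,.064,84.3)
a=cv2.imread("pics/s32.png")
cv2.imwrite("pics/z32.png",cv2.resize(a[180:240,310:380],None,fx=9,fy=9,interpolation=2))
E
```

```text
time_s: 23.02
position: [0.4591, -0.1316, 0.0617]
tool_rot: [[0.102, 0.995, -0.004], [0.995, -0.102, 0.002], [0.001, -0.004, -1.0]]
ft_force: [-0.5, 0.1, -0.1]
gripper_width: 0.0001
t 23.07 TCP [ 0.4602 -0.1318  0.0632] phi 84.15 shift [ 0.4  1.1 -0.8] turn -0.15 F [ 0.7  0.2 -0.1] w 0.0
```

View pics/z32.png

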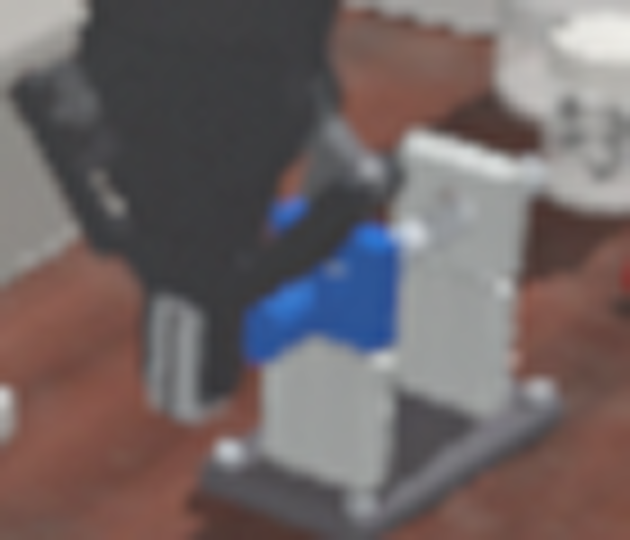

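```bash
python3 -m pendant '[[[-8,1,0,0,0],[-16,1,0,0,0],[-22,1,0,0,0],[-22,1,0,0,0]]]'; python3 -m pendant '[[[-1,0,0,0,0],[-2,0,0,0,0],[-3,0,0,0,0],[-3,0,0,0,0]]]';python3 -m pendant '[[[-1,0,0,0,0],[-2,0,0,0,0],[-2,0,0,0,0]]]';python3 -m pendant '[[[-1,0,0,0,0],[-2,0,0,0,0],[-2,0,0,0,0]]]'
```

```text
time_s: 23.4
position: [0.4609, -0.155, 0.065]
tool_rot: [[0.101, 0.995, 0.002], [0.995, -0.101, -0.002], [-0.002, 0.003, -1.0]]
ft_force: [0.2, -0.5, 1.3]
gripper_width: -0.0001
time_s: 23.73
position: [0.4595, -0.1559, 0.0638]
tool_rot: [[0.1, 0.995, 0.0], [0.995, -0.1, -0.0], [-0.0, 0.0, -1.0]]
ft_force: [0.3, 0.4, -0.6]
gripper_width: -0.0001
time_s: 23.98
position: [0.4593, -0.1571, 0.0637]
tool_rot: [[0.099, 0.995, 0.0], [0.995, -0.099, 0.002], [0.002, 0.0, -1.0]]
ft_force: [1.1, 4.3, 1.0]
gripper_width: -0.0001
time_s: 24.23
position: [0.4592, -0.1571, 0.0637]
tool_rot: [[0.098, 0.995, 0.001], [0.995, -0.098, 0.006], [0.006, 0.0, -1.0]]
ft_force: [2.4, 10.6, 3.5]
gripper_width: 0.0002
```

```bash
python3 -m pendant '[[[6,0,0,0,0],[20,0,0,0,0],[35,0,0,0,0],[35,0,-40,0,0],[50,0,-80,0,0],[90,0,-120,0,0],[130,0,-130,0,0],[150,0,-130,0,0],[150,0,-130,0,0]]]'
python3 - <<'E'
from h import *
im=read_camera("side")[:,:,::-1]; cv2.imwrite("pics/s33.png",im)
im=read_camera("top")[:,:,::-1]; cv2.imwrite("pics/t33.png",im)
plan(.4614,-.1316,.064,84.3)
a=cv2.imread("pics/s33.png");b=cv2.imread("pics/t33.png")
cv2.imwrite("pics/z33.png",np.vstack([cv2.resize(b[215:255,335:415],None,fx=7,fy=7,interpolation=2),cv2.resize(a[190:230,320:400],None,fx=7,fy=7,interpolation=2)]))
E
```

```text
time_s: 24.98
position: [0.4754, -0.0068, 0.1962]
tool_rot: [[0.095, 0.995, 0.005], [0.995, -0.095, -0.0], [0.0, 0.005, -1.0]]
ft_force: [-0.3, -0.3, -0.0]
gripper_width: 0.0001
t 25.08 TCP [ 0.4744 -0.0099  0.1941] phi 84.43 shift [-122.2   -1.3  130.3] turn 0.13 F [ 0.2  0.3 -0.3] w 0.1
```

View pics/z33.png

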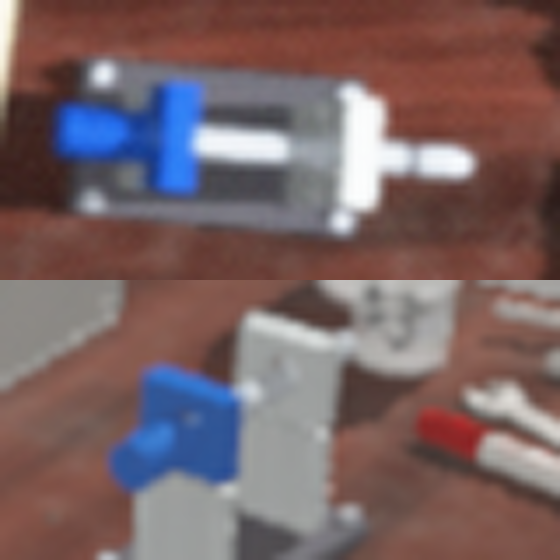

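View pics/t33.png

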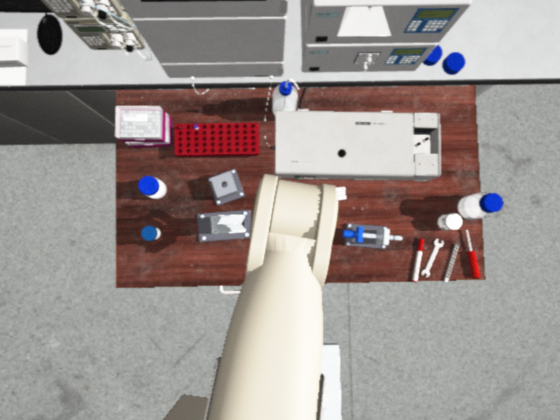

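Run:
```python
from h import *
for n,f in(("side","s33"),("top","t33"),("side","side0"),("top","top0")):
    k,l,st,c=cv2.connectedComponentsWithStats(blue(cv2.imread(f"pics/{f}.png")))
    print(f,[tuple(np.round(c[i],1)) for i in range(1,k) if st[i,4]>90 and st[i,1]>170])
print(finish_job())
```

```text
s33 [(np.float64(345.5), np.float64(211.2)), (np.float64(338.3), np.float64(268.0)), (np.float64(158.9), np.float64(282.8)), (np.float64(200.2), np.float64(322.3))]
t33 [(np.float64(147.8), np.float64(185.2)), (np.float64(491.2), np.float64(202.3)), (np.float64(148.5), np.float64(232.9)), (np.float64(354.6), np.float64(234.1))]
side0 [(np.float64(346.8), np.float64(210.2)), (np.float64(218.4), np.float64(220.6)), (np.float64(338.3), np.float64(268.0)), (np.float64(158.9), np.float64(282.8)), (np.float64(200.4), np.float64(322.0))]
top0 [(np.float64(147.8), np.float64(185.1)), (np.float64(491.1), np.float64(202.4)), (np.float64(147.4), np.float64(233.0)), (np.float64(359.5), np.float64(234.4)), (np.float64(290.0), np.float64(264.6))]
the job is handed in; nothing more can be done
None
```

I drew the column out of the stand, pivoted it in the grip down into the V-rest with its foot at the stop, and let go. I then gripped it again by the cap, levered it level over the rest's high end, and pushed it foot first through both eyes. I let go and handed the job in at about 25 s, with the gripper clear of everything.

**Column position:** the last pictures show the tube through both eyes and the foot standing out beyond the plain one.

**Cap against the blue eye:**
- The gripped push stopped hard at about 15 N. A second push on the cap's end with shut fingers stopped hard at about 11 N, moving the column little if at all.
- The top view puts the cap within about 2 mm of touching the eye.
- The side view did not agree: a rough reading left room for a gap of a few millimetres. I trusted the hard stops and the top view.

**Bystanders:** the blue patches of the jar, the bottle and the loose lid are in the same places in the side view. The jar's patch shifted about 1 pixel in the top view, which I put down to the arm's shadow. The arm hid the loose lid there, so only the side view confirms it.

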